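# Raise the stirrer's sample stage to its mark with a wedge and stand the jar on it

## Robot

A 6-joint arm with a two-finger parallel gripper is mounted at the origin on the work surface. World frame = base frame: x ahead of the robot, y to its left, z up, the work surface at z = 0. Lengths are in m, angles in rad, forces in N, time in s.
With the tool pointing down it reaches from about 0.35 to 0.775 m from the base axis. Payload 7.3 kg.
Tool frame: the origin (TCP) lies on the centre line of the jaws, within the pads' length; the fingertips stand 17 mm ahead of it and the grasp point (between the pads) lies 2 mm behind it (robot.tip_extent is the distance from the TCP to the fingertips, in m); z points along the fingers, y is the line along which they close (so a half turn about z gives the same grasp; the last joint's range is limited). The gripper opens to 92 mm and grips with 3 to 60 N. Pads are 19 mm wide; open, the fingers measure 130 mm over their backs; the gripper's body (75 mm by 190 mm) begins 47 mm behind the grasp point.
Start: joints at [1.053, 0.342, 1.524, -0, 1.275, -0.146], TCP at [0.191, 0.489, 0.223] pointing down, gripper open.
Joint ranges: [-2.53, 2.53], [-0.77, 2.02], [0.04, 2.7], [-1, 4.14], [0.28, 2.66], [-3.11, 3.11]. Speed limits (rad/s): [2.57, 2.57, 3.14, 3.14, 3.14, 3.14].

## Interface

Orientations are given as [roll, pitch, yaw] about the fixed x, y, z axes, in that order (R = Rz(yaw) Ry(pitch) Rx(roll)).
In Python, from cell import robot gives the robot as it stands.
- The arm moves only by the tool step_arm, never from a script. Its argument "motion" is a list of rows, each a list of 2 entries, a list of its own where there are three numbers: the shift along the tool's x, y, z in units of 60 mm (1.0 is 60 mm), then the turn about the tool's z in rad. In form: [[[x, y, z], spin], ...]. A call has 1 to 10 rows; each row is the pose to reach, as a shift and turn from the pose commanded when the call began, along the tool's axes at that moment; what a row does not reach only later rows make up. A row lasts 1/8 s, in which the tool goes at most 62.5 mm and 10.7 degrees, less where a joint would pass 70% of its speed; a pose out of reach is approached as far as the arm can. A call with a gripper value outside its range is refused whole. "hand" is the closure in counts, from 0 (fully open) to 255 (shut), set as the call begins (left out, the last holds). The fingers move at their own pace and stop on an object; "squeeze" is the grip in N (left out, the last holds). Time passes only in rows, so rows that repeat a pose let the fingers close. It gives the time, the measured TCP pose, the force, the opening and the grip force at its end, in the units of the state.
- robot.observe(): the state, without advancing time (a new reading comes with each control period).
- robot.read_camera(name): name is "side" or "top" or "wrist"; returns a dict with "pixels" (384x512x3 uint8, red, green, blue), "intrinsics" (3x3 intrinsics, pixels), "k1" (the pictures are not rectified: a ray, as slopes to the right and down, at radius r is drawn at 1 + k1 r^2 times it, then the intrinsics apply), "xyz" and "rotation" of the camera in the world; the wrist camera has in their place "T_tool_cam" (4x4, takes a point from camera to tool coordinates, whose origin is the TCP and whose axes are the flange's). Camera axes: x right, y up, looking along -z (the intrinsics and any distortion apply to the point x, -y, -z); pixel columns grow to the right and rows downward; lengths in m; the calibration is good to about 2 mm. A picture is of the moment at which its call begins: read the wrist's pose just before it. There is no depth.
- robot.hand_in(): hands the job in; it is judged then, once.
The state is a dict: "time": time; "qpos": joint angles; "qvel": joint speeds; "joint_efforts": joint torques, N m; "tool_pos": TCP position; "tool_rot": TCP orientation; "contact_force": force on the tool from outside, world axes, zero at the start; "torque": the same for the moment, N m; "opening": finger opening in m; "grip_force": force on a finger pad.
Only numpy, scipy, OpenCV 4.12 (cv2) and the standard library are available. Lean on these libraries where they do the work, as an engineer would, in place of code of your own. Each camera call takes 0.05 s, during which the arm holds its last target. There are 200 camera calls.

## Task

Slide the long wooden wedge, thin end first, under the foot of the sample stage until the stage's pointer is level with the brass index on the gauge post; let the wedge alone lift the stage and do not push on the stage with the gripper. Then stand the small glass jar upright on the middle of the raised stage, gripping the glass lightly and setting it down gently, and leave the other things on the bench where they are.

Things in the scene. Friction and masses are not known exactly. Their poses are not given: they have to be found in the camera images.
- wedge: long pale wooden wedge lying on the bench, 150 mm long, 45 mm wide, 0.13 kg; flat underside, top sloping evenly from 40 mm high at the butt (own -x end) to 5 mm at the thin end (own +x end): 7 mm per 30 mm. Origin: centre of its underside; x along its length to the thin end, z up. It stays where it is left under load.
- wedge_tip (a point): middle of the lower edge of the long wedge's thin end, 75 mm from the wedge's origin along its +x.
- short_wedge: a similar but smaller pale wooden wedge, 85 mm long, 45 mm wide, 19 mm high at the butt, too low for this job: leave it. It and the long wedge may be on either side of the bench. Origin: centre of its underside.
- frame: fixed frame of the stage. Origin: on the bench right below the foot; own +x points from the open front (robot's side, where the wedge enters) to the back, z up. Two upright aluminium sleeves (124 mm high, up to 30 mm thick) on grey bars 32 mm wide stand at own x +45, y +-62 mm; the wedge's lane between the bars is 92 mm wide, under a cross bar 75 mm up.
- foot (a point): lowest line of the stage's foot while the stage is down, in the middle of the lane, 14 mm above the bench; axes as frame. This point is fixed and does not rise with the stage. The foot is a round steel bar 16 mm thick and 40 mm long, lying across the lane, under a web that hangs from the plate.
- stage: level aluminium plate 170 (x) by 150 (y) by 12 mm with the foot under it, 0.7 kg; slides freely up and down, 30 mm at most. Origin: centre of its top, 177 mm above the bench when down, 5 mm behind the foot; axes as frame. It overhangs the wedge 80 mm in front of the foot, so the gripper must lean. It rises as much as the wedge's height under the foot exceeds 14 mm.
- pointer (a point): end of the steel pointer, a blade 4 mm thick and 14 mm wide on the right back edge of the stage (own x +75, y -87 mm from the stage's origin), mid-thickness, 171 mm above the bench when the stage is down; it rises with the stage.
- mark (a point): height mark: end of the brass index blade, 4 mm thick, mid-thickness, facing the pointer across a 3 mm gap, 9 to 17 mm above the pointer's lowest height. Its brass collar is clamped on the steel gauge post, 12 mm thick and 245 mm high, which stands on the bench at own x +80, y -105 mm of frame.
- jar: small closed amber glass jar with a steel lid, straight-sided and 56 mm in diameter up to 65 mm, then a shoulder and a lid 50 mm across, 95 mm high overall, 0.28 kg, standing on the bench. Origin: centre of its underside, z up. Thin glass: a grip of 20 to 40 N is enough and safe.
- carton: drink carton lying on the bench, 190 x 70 x 70 mm; origin: centre of its underside. Leave it.
- remote: remote control, 150 x 45 x 20 mm; origin: centre of its underside. Leave it.
- weight: brass weight, a cylinder 50 mm in diameter and 50 mm high; origin: centre of its underside. Leave it.
- mug: white mug, 76 mm in diameter, 90 mm high; origin: centre of its underside. Leave it.
- eraser: board eraser, 130 x 50 x 33 mm; origin: centre of its underside. Leave it.
Mind the look-alikes: they are no part of the job. Of the things that look like the jar, take the one that is farthest to the robot's right at the start. Leave any red look-alike of the wedge alone.

How it is judged:
By the outcome, as a careful person would: the job done as asked, in the order asked, and still so for the second after the job is handed in, with the robot touching nothing.
It also fails if it takes over 72 s, if anything falls off the work surface, if the arm or the gripper's body presses on something with over 40 N, if the wrist force passes 120 N, or if a joint passes its speed limit or range.

## Working session

There is one attempt and no reset: what is moved stays moved. The work goes in short steps, Python scripts to look and compute and a tool call to move; the robot and the scene stay as the last step left them, time stands still between calls to the robot, and variables do not carry over. Pictures are saved under pics/ and viewed, at most 10 in all, crops included, and the job is handed in when it is done.

Besides the shell and the picture viewer there is one more tool, called after "Call:" as a command line: name --argument value ..., lists and objects as JSON in quotes. step_arm: Moves the arm, as the interface text tells. Its arguments: {"type":"object","properties":{"motion":{"type":"array"},"hand":{"type":"number"},"squeeze":{"type":"number"}},"required":["motion"]}

```bash
mkdir -p pics; ls
cat > h.py <<'E'
import numpy as np, cv2
from cell import robot
from scipy.spatial.transform import Rotation as Ro
def cam(n):
    s=robot.observe(); c=robot.read_camera(n)
    if n=='wrist':
        T=np.eye(4);T[:3,:3]=Ro.from_euler('xyz',s['tool_rot']).as_matrix();T[:3,3]=s['tool_pos']
        T=T@np.array(c['T_tool_cam']); R,p=T[:3,:3],T[:3,3]
    else: R,p=np.array(c['rotation']),np.array(c['xyz'])
    np.savez(n+'.npz',R=R,p=p,K=c['intrinsics'],k1=c['k1'],px=c['pixels'])
    return c['pixels']
def save(n,f,crop=None,s=1.5):
    im=cv2.cvtColor(np.load(n+'.npz')['px'],cv2.COLOR_RGB2BGR)
    if crop: im=im[crop[1]:crop[3],crop[0]:crop[2]]
    cv2.imwrite('pics/'+f,cv2.resize(im,None,fx=s,fy=s,interpolation=cv2.INTER_CUBIC))
def ray(n,u,v):
    d=np.load(n+'.npz');K=d['K'];k1=float(d['k1'])
    q=cv2.undistortPoints(np.array([[[u,v]]],float),K,np.array([k1,0,0,0,0.]))[0,0]
    # exact fixed point
    q0=np.array([(u-K[0,2])/K[0,0],(v-K[1,2])/K[1,1]]);q=q0.copy()
    for _ in range(50): q=q0/(1+k1*(q@q))
    return d['p'],d['R']@np.array([q[0],-q[1],-1])
def at(n,u,v,z):
    p,r=ray(n,u,v); return p+r*(z-p[2])/r[2]
def proj(n,P):
    d=np.load(n+'.npz');K=d['K'];c=d['R'].T@(np.array(P)-d['p']);q=np.array([c[0],-c[1]])/-c[2]
    q=q*(1+float(d['k1'])*(q@q)); return K[0,0]*q[0]+K[0,2],K[1,1]*q[1]+K[1,2]
def tri(n1,a,n2,b):
    p,r=ray(n1,*a);q,s=ray(n2,*b)
    t=np.linalg.lstsq(np.stack([r,-s],1),q-p,rcond=None)[0]
    A,B=p+r*t[0],q+s*t[1]; return (A+B)/2,np.linalg.norm(A-B)
E
python3 - <<'E'
from h import *
np.set_printoptions(precision=4,suppress=True)
for n in('top','side','wrist'):
    cam(n);d=np.load(n+'.npz');print(n,d['p'],d['R'].tolist(),d['K'].tolist(),d['k1'])
save('top','top.png');save('side','side.png')
print(robot.observe())
E
```

```text
pics
top [0.3011 0.0406 1.6611] [0.17025096787760585, 0.0015988326055840218, -1.5763201089294636] [[430.82075970985966, 0.0, 252.9019062756137], [0.0, 430.82075970985966, 187.1717217968438], [0.0, 0.0, 1.0]] -0.12509583516536318
side [0.0939 0.8878 1.1753] [0.7479612164651193, 0.012050838759814386, -2.649286144148727] [[471.7010590789921, 0.0, 248.04539793047854], [0.0, 471.7010590789921, 187.4208711848855], [0.0, 0.0, 1.0]] -0.009008575788242204
wrist [0.1123 0.5195 0.3839] [[0.362491972800451, -0.887062091848912, -0.2858678276054654], [0.9319862682980242, 0.3446631645096165, 0.11228935271938643], [-0.0010795180216300036, -0.30712887886821677, 0.9516673191856443]] [[283.90256756937293, 0.0, 253.23005227160428], [0.0, 283.90256756937293, 189.23438531887095], [0.0, 0.0, 1.0]] 0.018200812608420214
{'time': 0.15, 'qpos': array([ 1.053 ,  0.3425,  1.5248, -0.0001,  1.2754, -0.146 ]), 'qvel': array([ 0.001 , -0.0012, -0.0032, -0.0021, -0.0004, -0.0002]), 'joint_efforts': array([  0.0012, -43.1473, -24.4354,   0.0718,   0.0538,  -0.0001]), 'tool_pos': array([0.1905, 0.4889, 0.2222]), 'tool_rot': array([-3.1404, -0.0001,  2.7699]), 'contact_force': array([0.9772, 0.9027, 0.6026]), 'torque': array([0.0333, 0.0161, 0.0804]), 'grip_force': 0.0, 'opening': 0.09148924751628594}
```

View pics/top.png

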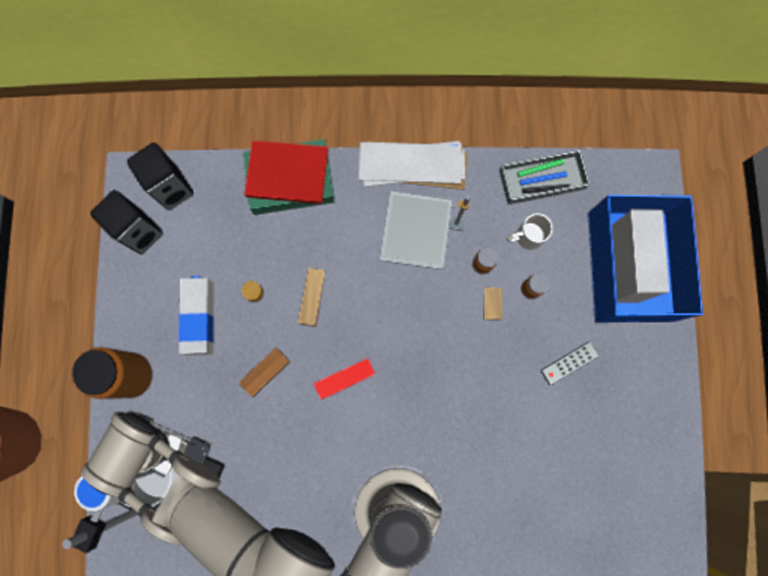

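View pics/side.png

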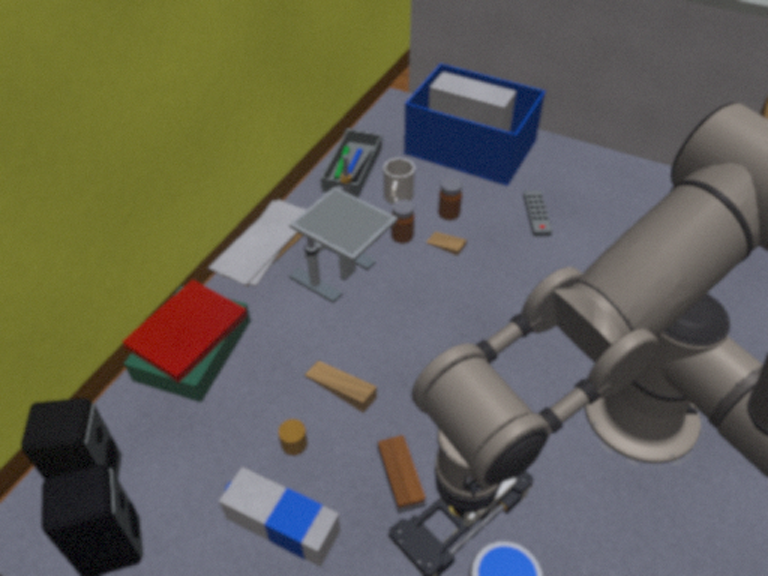

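```bash
sed -i "s/else: R,p=np.array(c\['rotation'\])/else: R,p=Ro.from_euler('xyz',c['rotation']).as_matrix()/" h.py
python3 - <<'E'
from h import *
np.set_printoptions(precision=4,suppress=True)
for n in('top','side'): cam(n)
save('top','topc.png',(190,120,380,220),4)
for nm,u,v,z in [('wedge',312,297,.02),('butt',312,325,.04),('tip',314,269,.005),('stage',417,230,.177),('jarR',538,284,.095),('jarL',487,260,.095),('short',493,303,.01),('base',398,510,.1)]:
    print(nm,at('top',u/1.5,v/1.5,z))
E
```

```text
wedge [0.5419 0.215  0.02  ]
butt [0.4676 0.2121 0.04  ]
tip [0.618  0.2123 0.005 ]
stage [ 0.6775 -0.0481  0.177 ]
jarR [ 0.5599 -0.3509  0.095 ]
jarL [ 0.6211 -0.2257  0.095 ]
short [ 0.5249 -0.2519  0.01  ]
base [0.0235 0.0009 0.1   ]
```

View pics/topc.png

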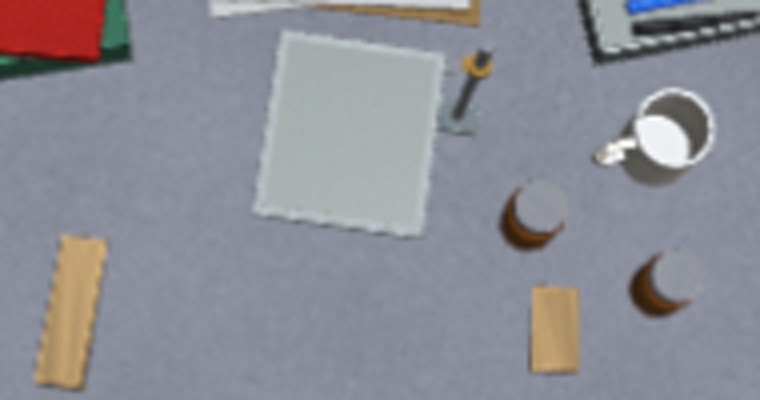

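Run:
```python
from h import *
np.set_printoptions(precision=4,suppress=True)
o=lambda u,v:(190+(u+.5)/4-.5,120+(v+.5)/4-.5)
A=lambda u,v,z:at('top',*o(u,v),z)
b=[A(37,385,.04),A(83,389,.04)];t=[A(62,235,.005),A(105,240,.005)]
print('wedge',b,t);B,T=np.mean(b,0),np.mean(t,0);d=T-B;print('len',np.linalg.norm(d[:2]),'yaw',np.arctan2(d[1],d[0]),'c',(B+T)/2)
S=[A(*p,.177) for p in((283,32),(443,55),(423,237),(255,213))];print('stage',S,np.mean(S,0))
d=(S[0]+S[1]-S[2]-S[3])/2;e=(S[0]+S[3]-S[1]-S[2])/2;print(d,e,np.linalg.norm(d),np.linalg.norm(e),np.arctan2(d[1],d[0]),np.arctan2(-e[0],e[1]))
print('jar',A(675,276,.095),A(541,208,.095))
c=robot.read_camera('wrist');print(c['T_tool_cam'])
for n,p in(('c',(.7,-.05,.1)),):print(proj('side',p))
```

```text
wedge [array([0.4708, 0.2468, 0.04  ]), array([0.4668, 0.2031, 0.04  ])] [array([0.6219, 0.2289, 0.005 ]), array([0.6167, 0.1866, 0.005 ])]
len 0.151487968362653 yaw -0.11400347291576769 c [0.544  0.2163 0.0225]
stage [array([0.773 , 0.0136, 0.177 ]), array([ 0.7509, -0.1296,  0.177 ]), array([ 0.5849, -0.1077,  0.177 ]), array([0.6072, 0.0397, 0.177 ])] [ 0.679 -0.046  0.177]
[ 0.1658 -0.024  -0.    ] [0.0222 0.1453 0.    ] 0.16756742658022272 0.14695230081982708 -0.1438018572226819 -0.15148717871347225
jar [ 0.5626 -0.3499  0.095 ] [ 0.6275 -0.2267  0.095 ]
[[ 0.0009  0.9516  0.3073  0.0841]
 [ 1.     -0.0007 -0.0005 -0.    ]
 [-0.0003  0.3073 -0.9516 -0.1617]
 [ 0.      0.      0.      1.    ]]
(np.float64(224.2865736798058), np.float64(161.86089428611274))
```

Call:
step_arm --motion '[[[0, 0, -0.8], -0.18], [[0, 0, -1.6], -0.24], [[0, 0, -2.4], -0.24], [[0, 0, -2.4], -0.24]]'

```text
time: 0.8
tool_pos: [0.1913, 0.4902, 0.3706]
tool_rot: [3.134, 0.003, 3.01]
contact_force: [0.3, 0.7, -0.6]
opening: 0.0914
grip_force: 0.0
```

Call:
step_arm --motion '[[[-10.5, -8.6, 0], 0], [[-10.5, -8.6, 0], 0], [[-10.5, -8.6, 0], 0], [[-10.5, -8.6, 0], 0], [[-10.5, -8.6, 0], 0], [[-10.5, -8.6, 0], 0], [[-10.5, -8.6, 0], 0], [[-10.5, -8.6, 0], 0], [[-10.5, -8.6, 0], 0], [[-10.5, -8.6, 0], 0]]'

```text
time: 2.05
tool_pos: [0.6189, 0.0313, 0.3653]
tool_rot: [3.141, -0.002, 3.01]
contact_force: [-0.0, 0.4, 0.3]
opening: 0.0916
grip_force: 0.0
```

```bash
python3 -c "
from h import *
s=robot.observe();print(s['qpos'],s['tool_pos'],s['tool_rot'],s['time'])"
```

```text
[-7.32073931e-02  4.79258305e-01  9.29657354e-01  2.95909697e-04
  1.73456302e+00 -1.51193149e+00] [0.6188916  0.03131091 0.36527948] [ 3.14141207e+00 -1.89993034e-03  3.00956856e+00] 2.05
```

Call:
step_arm --motion '[[[-5.6, -0.8, 0], 0], [[-5.6, -0.8, 0], 0], [[-5.6, -0.8, 0], 0], [[-5.6, -0.8, 0], 0], [[-5.6, -0.8, 0], 0], [[-5.6, -0.8, 0], 0]]'

```text
time: 2.8
tool_pos: [0.8021, -0.0421, 0.3122]
tool_rot: [3.138, 0.046, 3.009]
contact_force: [0.2, 0.7, 0.6]
opening: 0.0919
grip_force: 0.0
```

```bash
python3 -c "
from h import *
s=robot.observe();print(s['qpos'],s['tool_pos'],s['tool_rot'],s['time'])"
```

```text
[-0.1495596   1.01948548  0.03801025  0.00505561  2.03855973 -1.58579063] [ 0.80205172 -0.0421247   0.31220288] [3.13786781 0.0456032  3.0093247 ] 2.8
```

Call:
step_arm --motion '[[[-2, 0, -1], 0], [[-2, 0, -1], 0], [[-2, 0, -1], 0]]'

```text
time: 3.18
tool_pos: [0.8127, -0.0494, 0.3243]
tool_rot: [3.134, 0.098, 3.01]
contact_force: [-0.4, -0.8, -0.0]
opening: 0.0921
grip_force: 0.0
```

```bash
python3 -c "
from h import *
s=robot.observe();print(s['qpos'],s['tool_pos'],s['tool_rot'],s['time'])"
```

```text
[-0.15857903  1.00640776  0.03610771  0.01070833  2.00161157 -1.59298513] [ 0.8127116  -0.04942595  0.32430435] [3.1344721  0.09766849 3.00980092] 3.175
```

Call:
step_arm --motion '[[[-8, 0, 0], 0], [[-8, 0, 0], 0], [[-8, 0, 0], 0], [[-8, 0, 0], 0], [[-8, 0, 0], 0], [[-8, 0, 0], 0], [[-8, 0, 0], 0]]'

```text
time: 4.05
tool_pos: [0.8676, -0.0709, 0.2385]
tool_rot: [3.132, 0.145, 3.009]
contact_force: [-0.0, 0.0, -0.4]
opening: 0.0915
grip_force: 0.0
```

Call:
step_arm --motion '[[[0.5, 0, 0], 0], [[1.5, 0, 0], 0], [[1.5, 0, 0], 0]]'

```text
time: 4.42
tool_pos: [0.778, -0.0589, 0.2261]
tool_rot: [3.132, 0.146, 3.009]
contact_force: [0.6, -0.1, 0.6]
opening: 0.0917
grip_force: 0.0
```

```bash
python3 -c "
from h import *
s=robot.observe();print(s['qpos'],s['tool_pos'],s['tool_rot'],s['time'])"
```

```text
[-0.18052409  0.7618351   0.80346913  0.01685555  1.43093953 -1.62058608] [ 0.7779774  -0.05886303  0.22611741] [3.13186284 0.14599531 3.00901223] 4.425
```

Call:
step_arm --motion '[[[0, 0, -2], 0], [[0, 0, -2], 0], [[-3, 0, -4], 0], [[-8, 0, -8], 0], [[-10, 0, -8], 0], [[-12, 0, -10], 0], [[-12, 0, -10], 0], [[-12, 0, -10], 0], [[-12, 0, -10], 0], [[-12, 0, -10], 0]]'

```text
time: 5.68
tool_pos: [0.7842, -0.0744, 0.4209]
tool_rot: [3.13, 0.194, 3.009]
contact_force: [-1.1, -0.1, -0.1]
opening: 0.0915
grip_force: 0.0
```

Call:
step_arm --motion '[[[-12, 0, -8], 0], [[-12, 0, -8], 0], [[-12, 0, -8], 0], [[-12, 0, -8], 0], [[-12, 0, -8], 0], [[-12, 0, -8], 0], [[-12, 0, -8], 0], [[-12, 0, -8], 0], [[-12, 0, -8], 0], [[-12, 0, -8], 0]]'

```text
time: 6.92
tool_pos: [0.7637, -0.0835, 0.469]
tool_rot: [3.129, 0.24, 3.008]
contact_force: [0.2, -0.2, -0.0]
opening: 0.092
grip_force: 0.0
```

```bash
python3 -c "
from h import *
s=robot.observe();print(s['qpos'],s['tool_pos'],s['tool_rot'],s['time'])"
```

```text
[-0.22294615  0.81967511  0.03711435  0.03842453  2.04637429 -1.63998534] [ 0.76368909 -0.08352197  0.46899641] [3.12860235 0.24017548 3.00795439] 6.925
```

Call:
step_arm --motion '[[[-12, 0.3, -6], 0], [[-12, 0.3, -6], 0]]'

```text
time: 7.18
tool_pos: [0.7738, -0.0846, 0.4796]
tool_rot: [3.127, 0.29, 3.007]
contact_force: [-0.2, -0.0, 0.2]
opening: 0.0913
grip_force: 0.0
```

Call:
step_arm --motion '[[[-12, 0.3, -5], 0], [[-12, 0.3, -5], 0]]'

```text
time: 7.42
tool_pos: [0.786, -0.0859, 0.4869]
tool_rot: [3.126, 0.337, 3.006]
contact_force: [0.3, 1.0, -0.3]
opening: 0.0917
grip_force: 0.0
```

Call:
step_arm --motion '[[[-12, 0.3, -4], 0], [[-12, 0.3, -4], 0]]'

```text
time: 7.68
tool_pos: [0.8003, -0.0874, 0.492]
tool_rot: [3.124, 0.384, 3.006]
contact_force: [0.2, 0.9, 0.1]
opening: 0.0916
grip_force: 0.0
```

Call:
step_arm --motion '[[[-12, 0.3, -4], 0], [[-12, 0.3, -4], 0]]'

```text
time: 7.92
tool_pos: [0.8116, -0.0887, 0.5024]
tool_rot: [3.123, 0.434, 3.005]
contact_force: [-0.3, -0.5, -0.5]
opening: 0.0918
grip_force: 0.0
```

Call:
step_arm --motion '[[[-12, 0.3, -4], 0], [[-12, 0.3, -4], 0]]'

```text
time: 8.18
tool_pos: [0.8198, -0.0897, 0.5168]
tool_rot: [3.121, 0.484, 3.004]
contact_force: [-0.2, 0.5, 0.5]
opening: 0.0918
grip_force: 0.0
```

Call:
step_arm --motion '[[[-12, 0.3, -4], 0], [[-12, 0.3, -4], 0]]'

```text
time: 8.43
tool_pos: [0.8251, -0.0903, 0.5345]
tool_rot: [3.119, 0.533, 3.002]
contact_force: [-0.3, 0.9, 0.6]
opening: 0.092
grip_force: 0.0
```

```bash
python3 -c "
from h import *
s=robot.observe();print(s['qpos'],s['tool_pos'],s['tool_rot'],s['time'])"
```

```text
[-0.22730369  0.77542266  0.03658703  0.06874376  1.79923944 -1.63121634] [ 0.82508826 -0.0903089   0.53452689] [3.11930963 0.53321427 3.00238448] 8.425
```

Call:
step_arm --motion '[[[-12, 0.3, -3], 0], [[-12, 0.3, -3], 0]]'

```text
time: 8.68
tool_pos: [0.8335, -0.0913, 0.5486]
tool_rot: [3.117, 0.583, 3.001]
contact_force: [-1.2, 0.6, -0.3]
opening: 0.0914
grip_force: 0.0
```

Call:
step_arm --motion '[[[-12, 0.3, -3], 0], [[-12, 0.3, -3], 0]]'

```text
time: 8.93
tool_pos: [0.8386, -0.0919, 0.5667]
tool_rot: [3.115, 0.633, 2.999]
contact_force: [0.0, 0.5, 0.4]
opening: 0.0916
grip_force: 0.0
```

```bash
cat >> h.py <<'E'
def go(P,yaw=None):
    "print tool-axis shift (60 mm units) of TCP from here to world P"
    s=robot.observe();R=Ro.from_euler('xyz',s['tool_rot']).as_matrix()
    print('t',round(s['time'],2),'pos',s['tool_pos'].round(4),'F',s['contact_force'].round(1),'axes',R.round(3).tolist(),'move',(R.T@(np.array(P)-s['tool_pos'])/.06).round(3))
E
python3 -c "
from h import *
R=Ro.from_euler('xyz',robot.observe()['tool_rot']).as_matrix()
# above the wedge: TCP 0.15 above bench
go([.50,.22,.18])
print(robot.observe()['qpos'])"
```

```text
t 8.93 pos [ 0.8386 -0.0919  0.5667] F [0.  0.5 0.4] axes [[-0.798, 0.126, 0.589], [0.114, 0.992, -0.058], [-0.591, 0.021, -0.806]] move [8.91  4.307 1.572]
[-0.22986484  0.75322056  0.03679876  0.07906877  1.72211727 -1.62975823]
```

Call:
step_arm --motion '[[[8.9, 4.3, 1.6], 0], [[8.9, 4.3, 1.6], 0], [[8.9, 4.3, 1.6], 0], [[8.9, 4.3, 1.6], 0], [[8.9, 4.3, 1.6], 0], [[8.9, 4.3, 1.6], 0], [[8.9, 4.3, 1.6], 0], [[8.9, 4.3, 1.6], 0], [[8.9, 4.3, 1.6], 0], [[8.9, 4.3, 1.6], 0]]'

```text
time: 10.18
tool_pos: [0.5267, 0.1961, 0.2092]
tool_rot: [3.114, 0.632, 2.999]
contact_force: [1.5, -0.7, -0.2]
opening: 0.0921
grip_force: 0.0
```

Call:
step_arm --motion '[[[0, 0, 0], 0], [[0, 0, 0], 0]]'

```text
time: 10.42
tool_pos: [0.5289, 0.1955, 0.2108]
tool_rot: [3.115, 0.633, 3.0]
contact_force: [-0.2, 0.5, 0.1]
opening: 0.0917
grip_force: 0.0
```

```bash
python3 -c "
from h import *
s=robot.observe();print(s['qpos'],s['tool_rot']);go([.5,.22,.18])
cam('wrist');cam('side');save('wrist','w1.png');save('side','s1.png',(180,60,436,252),3)"
```

```text
[ 0.37077892  0.20415047  1.95074528 -0.61002815  0.48370966 -0.59390601] [3.11472266 0.63265325 2.9998528 ]
t 10.43 pos [0.5289 0.1955 0.2108] F [-0.2  0.5  0.1] axes [[-0.798, 0.125, 0.589], [0.114, 0.992, -0.057], [-0.591, 0.022, -0.806]] move [0.735 0.333 0.107]
```

View pics/w1.png

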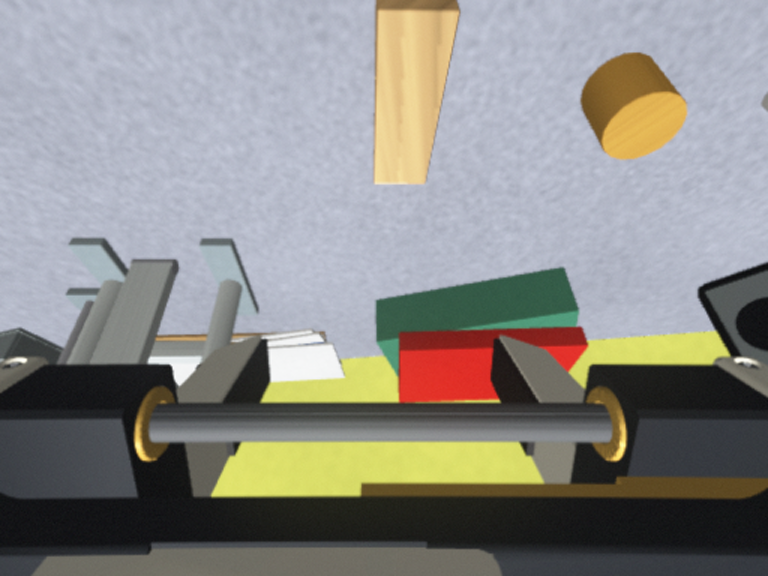

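```bash
python3 -c "
from h import *
np.set_printoptions(precision=4,suppress=True)
f=lambda u,v,z:at('wrist',(u+.5)/1.5-.5,(v+.5)/1.5-.5,z)
b=[f(377,10,.04),f(459,12,.04)];t=[f(374,184,.005),f(425,184,.005)]
print(b,t);B,T=np.mean(b,0),np.mean(t,0);d=T-B;print(np.linalg.norm(d[:2]),np.arctan2(d[1],d[0]),(B+T)/2)
print('j5 etc reach check', robot.observe()['qpos'])
"
```

```text
[array([0.4656, 0.2058, 0.04  ]), array([0.4725, 0.2492, 0.04  ])] [array([0.6133, 0.1844, 0.005 ]), array([0.6197, 0.2283, 0.005 ])]
0.14892922457256738 -0.14287370109396963 [0.5428 0.2169 0.0225]
j5 etc reach check [ 0.3693  0.2039  1.9501 -0.6102  0.4838 -0.5932]
```

View pics/s1.png

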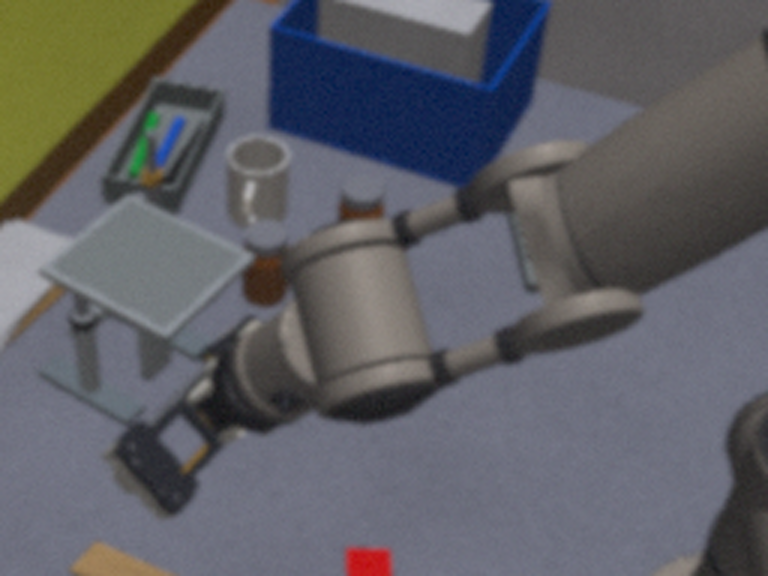

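```bash
python3 -c "
from h import *
go([.479,.2255,.10]);go([.479,.2255,.026])"
```

```text
t 10.53 pos [0.5295 0.1948 0.2113] F [ 0.2 -0.4 -0.1] axes [[-0.798, 0.127, 0.59], [0.116, 0.992, -0.058], [-0.592, 0.022, -0.806]] move [1.829 0.359 0.968]
t 10.53 pos [0.5295 0.1948 0.2113] F [ 0.2 -0.4 -0.1] axes [[-0.798, 0.127, 0.59], [0.116, 0.992, -0.058], [-0.592, 0.022, -0.806]] move [2.559 0.331 1.962]
```

Call:
step_arm --motion '[[[0.9, 0.2, 0.5], 0], [[1.83, 0.36, 0.97], 0], [[1.83, 0.36, 0.97], 0], [[1.83, 0.36, 0.97], 0], [[1.83, 0.36, 0.97], 0], [[1.83, 0.36, 0.97], 0]]'

```text
time: 11.28
tool_pos: [0.484, 0.2291, 0.1201]
tool_rot: [3.118, 0.596, 3.0]
contact_force: [0.2, 0.3, -0.8]
opening: 0.0915
grip_force: 0.0
```

```bash
python3 -c "
from h import *
go([.479,.2255,.026]);s=robot.observe();print(s['qpos'],s['tool_rot'])"
```

```text
t 11.28 pos [0.484  0.2291 0.1201] F [ 0.2  0.3 -0.8] axes [[-0.819, 0.128, 0.559], [0.117, 0.992, -0.055], [-0.561, 0.02, -0.827]] move [ 0.941 -0.102  1.254]
[ 0.48585438  0.33499435  2.07888128 -0.99593479  0.37818304 -0.0722704 ] [3.11750515 0.59578317 2.99992747]
```

```bash
python3 -c "
from h import *
go([.53,.2185,.08]);go([.53,.2185,.024])"
```

```text
t 11.28 pos [0.484  0.2291 0.1201] F [ 0.2  0.3 -0.8] axes [[-0.819, 0.128, 0.559], [0.117, 0.992, -0.055], [-0.561, 0.02, -0.827]] move [-0.274 -0.091  0.991]
t 11.28 pos [0.484  0.2291 0.1201] F [ 0.2  0.3 -0.8] axes [[-0.819, 0.128, 0.559], [0.117, 0.992, -0.055], [-0.561, 0.02, -0.827]] move [ 0.25  -0.11   1.763]
```

Call:
step_arm --motion '[[[-0.27, -0.09, 0.5], 0], [[-0.27, -0.09, 0.99], 0], [[0.0, -0.1, 1.4], 0], [[0.25, -0.11, 1.76], 0], [[0.25, -0.11, 1.76], 0], [[0.25, -0.11, 1.76], 0]]'

```text
time: 12.02
tool_pos: [0.5429, 0.2256, 0.0517]
tool_rot: [3.122, 0.533, 3.002]
contact_force: [-0.2, -0.5, 0.1]
opening: 0.0921
grip_force: 0.0
```

```bash
python3 -c "
from h import *
go([.53,.2185,.024]);s=robot.observe();print(s['qpos'],s['tool_rot'])"
```

```text
t 12.03 pos [0.5429 0.2256 0.0517] F [-0.2 -0.5  0.1] axes [[-0.853, 0.129, 0.506], [0.12, 0.991, -0.051], [-0.509, 0.017, -0.861]] move [ 0.404 -0.153  0.295]
[ 0.39705376  0.52538762  1.97413081 -0.99578365  0.29401573 -0.12407101] [3.12205734 0.53349227 3.00192006]
```

Call:
step_arm --motion '[[[0.2, -0.15, 0.15], 0], [[0.2, -0.15, 0.38], 0], [[0.2, -0.15, 0.38], 0]]'

```text
time: 12.4
tool_pos: [0.548, 0.2211, 0.0342]
tool_rot: [3.129, 0.514, 3.002]
contact_force: [0.0, 0.2, 0.4]
opening: 0.092
grip_force: 0.0
```

```bash
python3 -c "
from h import *
go([.545,.2165,.024]);s=robot.observe();print(s['qpos'],s['tool_rot'])"
```

```text
t 12.4 pos [0.548  0.2211 0.0342] F [0.  0.2 0.4] axes [[-0.862, 0.133, 0.488], [0.121, 0.991, -0.056], [-0.491, 0.011, -0.871]] move [ 0.118 -0.084  0.128]
[ 0.38185895  0.56238025  1.96178473 -0.99575214  0.28292845 -0.13107116] [3.12943549 0.51372727 3.00193082]
```

Call:
step_arm --motion '[[[0.07, -0.08, 0.22], 0], [[0.07, -0.08, 0.22], 0], [[0.07, -0.08, 0.22], 0]]'

```text
time: 12.78
tool_pos: [0.5517, 0.2191, 0.0259]
tool_rot: [3.136, 0.506, 3.002]
contact_force: [0.6, 0.4, 0.6]
opening: 0.0923
grip_force: 0.0
```

```bash
python3 -c "
from h import *
go([.545,.2165,.022]);s=robot.observe();print(s['qpos'],s['tool_rot'])"
```

```text
t 12.78 pos [0.5517 0.2191 0.0259] F [0.6 0.4 0.6] axes [[-0.866, 0.136, 0.481], [0.121, 0.991, -0.062], [-0.485, 0.005, -0.875]] move [ 0.124 -0.059  0.006]
[ 0.37648879  0.58205709  1.95121378 -0.99567176  0.28304106 -0.13395473] [3.13628457 0.50580625 3.00229965]
```

Call:
step_arm --motion '[[[0, -0.04, 0.03], 0], [[0, -0.04, 0.03], 0], [[0, -0.04, 0.03], 0], [[0, -0.04, 0.03], 0], [[0, -0.04, 0.03], 0], [[0, -0.04, 0.03], 0]]' --hand 255 --squeeze 50

```text
time: 13.52
tool_pos: [0.5526, 0.2174, 0.0253]
tool_rot: [3.138, 0.505, 3.002]
contact_force: [-0.3, 0.4, 0.0]
opening: 0.0365
grip_force: 0.0
```

```bash
python3 -c "
from h import *
go([.545,.2165,.022]);s=robot.observe();print(s['qpos'],s['tool_rot'],s['opening'],s['grip_force'])"
```

```text
t 13.53 pos [0.5526 0.2174 0.0253] F [-0.3  0.4  0. ] axes [[-0.867, 0.137, 0.48], [0.122, 0.991, -0.064], [-0.484, 0.003, -0.875]] move [ 0.135 -0.032 -0.012]
[ 0.37322172  0.58347425  1.95052482 -0.99571528  0.28295796 -0.13658696] [3.13809312 0.50520722 3.00228691] 0.036501475065535006 0.0
```

```bash
python3 -c "
from h import *
print(robot.tip_extent)
cam('wrist');save('wrist','w2.png')"
```

```text
0.017
```

View pics/w2.png

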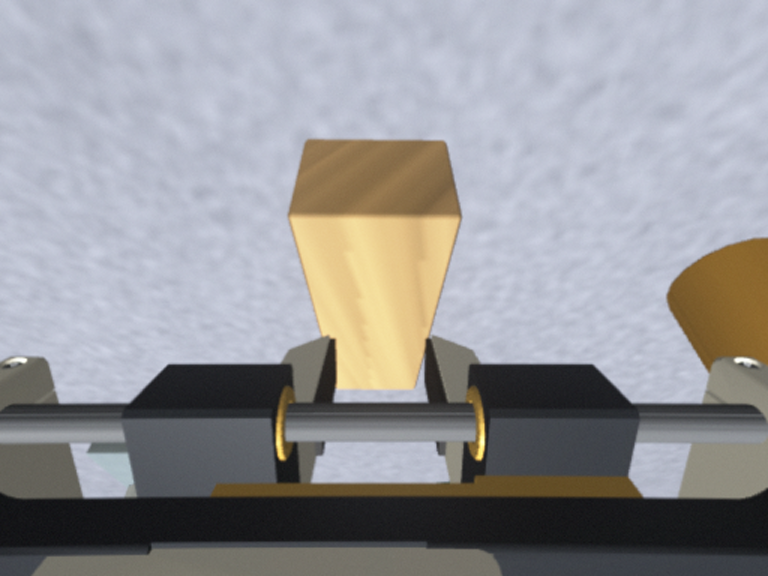

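```bash
python3 -c "
from h import *
np.set_printoptions(precision=4,suppress=True)
f=lambda u,v,z:at('wrist',(u+.5)/1.5-.5,(v+.5)/1.5-.5,z)
for a in [(290,215,.04),(461,215,.04),(305,140,0),(445,140,0),(337,388,.005),(415,388,.005)]: print(a,f(*a))
s=robot.observe();R=Ro.from_euler('xyz',s['tool_rot']).as_matrix();p=s['tool_pos']
for y in(-.018,.018):
  for x in(-.0095,.0095):
    for z in (-.02,.017): print(x,y,z,1.5*np.array(proj('wrist',p+R@[x,y,z])),(p+R@[x,y,z]))
print(s['opening'])
"
```

```text
(290, 215, 0.04) [0.4649 0.2067 0.04  ]
(461, 215, 0.04) [0.4709 0.2495 0.04  ]
(305, 140, 0) [0.4659 0.2055 0.    ]
(445, 140, 0) [0.472  0.2497 0.    ]
(337, 388, 0.005) [0.6116 0.1851 0.005 ]
(415, 388, 0.005) [0.6179 0.2286 0.005 ]
-0.0095 -0.018 -0.02 [332.3877 401.7747] [0.5487 0.1997 0.0473]
-0.0095 -0.018 0.017 [340.7811 356.5082] [0.5665 0.1973 0.015 ]
0.0095 -0.018 -0.02 [330.7141 357.2981] [0.5323 0.202  0.0381]
0.0095 -0.018 0.017 [339.6483 318.8374] [0.55   0.1997 0.0058]
-0.0095 0.018 -0.02 [426.0297 401.812 ] [0.5537 0.2354 0.0474]
-0.0095 0.018 0.017 [417.799  356.5444] [0.5714 0.233  0.0151]
0.0095 0.018 -0.02 [427.7332 357.3434] [0.5372 0.2377 0.0382]
0.0095 0.018 0.017 [418.9608 318.8792] [0.555  0.2353 0.0059]
0.032547444717225725
```

```bash
python3 -c "
from h import *
go([.535,.2175,.018])"
```

```text
t 13.57 pos [0.5526 0.2174 0.0253] F [-0.   0.5 -0.8] axes [[-0.867, 0.137, 0.48], [0.121, 0.991, -0.064], [-0.484, 0.003, -0.875]] move [ 0.313 -0.039 -0.034]
```

Call:
step_arm --motion '[[[0, 0, 0], 0], [[0, 0, 0], 0], [[0, 0, 0], 0], [[0, 0, 0], 0]]' --hand 60

```text
time: 14.08
tool_pos: [0.5526, 0.2174, 0.0253]
tool_rot: [3.138, 0.505, 3.002]
contact_force: [-0.7, -0.5, 0.0]
opening: 0.0672
grip_force: 0.0
```

Call:
step_arm --motion '[[[0.2, -0.03, 0.02], 0], [[0.3, -0.03, 0.05], 0], [[0.3, -0.03, 0.05], 0]]'

```text
time: 14.45
tool_pos: [0.5413, 0.2198, 0.02]
tool_rot: [3.14, 0.491, 3.003]
contact_force: [0.4, -0.6, 0.1]
opening: 0.07
grip_force: 0.0
```

```bash
python3 -c "
from h import *
go([.535,.2175,.016]);print(robot.observe()['qpos'],robot.observe()['tool_rot'])"
```

```text
t 14.45 pos [0.5413 0.2198 0.02  ] F [ 0.4 -0.6  0.1] axes [[-0.873, 0.138, 0.467], [0.122, 0.99, -0.064], [-0.472, 0.001, -0.882]] move [ 0.118 -0.053  0.013]
[ 0.38417404  0.58450249  1.96562268 -0.99568481  0.28299755 -0.12367885] [3.14017924 0.49114883 3.00285264]
```

Call:
step_arm --motion '[[[0.2, -0.05, 0.0], 0], [[0.33, -0.07, -0.05], 0], [[0.33, -0.07, -0.05], 0], [[0.33, -0.07, -0.05], 0]]'

```text
time: 14.95
tool_pos: [0.5257, 0.2202, 0.0197]
tool_rot: [3.141, 0.479, 3.002]
contact_force: [0.0, -0.6, -0.7]
opening: 0.0704
grip_force: 0.0
```

Call:
step_arm --motion '[[[0, 0, 0], 0], [[0, 0, 0], 0], [[0, 0, 0], 0], [[0, 0, 0], 0]]' --hand 255

```text
time: 15.45
tool_pos: [0.5256, 0.22, 0.0195]
tool_rot: [3.141, 0.479, 3.002]
contact_force: [1.5, 0.4, -0.1]
opening: 0.0437
grip_force: 50.0
```

```bash
python3 -c "
from h import *
go([.535,.2175,.016]);print(robot.observe()['qpos'],robot.observe()['tool_rot'])"
```

```text
t 15.45 pos [0.5256 0.22   0.0195] F [ 1.5  0.4 -0.1] axes [[-0.879, 0.139, 0.457], [0.123, 0.99, -0.064], [-0.461, 0.0, -0.887]] move [-0.116 -0.02   0.125]
[ 0.39480169  0.57127612  1.99282932 -0.99571726  0.28303268 -0.11050648] [3.14125675 0.47906902 3.00234069]
```

```bash
python3 -c "
from h import *
go([.5256,.22,.0595]);go([.5626,-.028,.0595])"
```

```text
t 15.45 pos [0.5256 0.22   0.0195] F [ 1.5  0.4 -0.1] axes [[-0.879, 0.139, 0.457], [0.123, 0.99, -0.064], [-0.461, 0.0, -0.887]] move [-0.307 -0.    -0.592]
t 15.45 pos [0.5256 0.22   0.0195] F [ 1.5  0.4 -0.1] axes [[-0.879, 0.139, 0.457], [0.123, 0.99, -0.064], [-0.461, 0.0, -0.887]] move [-1.358 -4.008 -0.048]
```

Call:
step_arm --motion '[[[-0.15, 0, -0.3], 0], [[-0.31, 0, -0.59], 0], [[-0.5, -0.8, -0.5], 0], [[-0.7, -1.6, -0.4], 0], [[-0.8, -2.4, -0.3], 0], [[-0.9, -3.2, -0.25], 0], [[-1.02, -4.0, -0.22], 0], [[-1.02, -4.0, -0.22], 0], [[-1.02, -4.0, -0.22], 0]]'

```text
time: 16.58
tool_pos: [0.549, -0.0278, 0.0837]
tool_rot: [3.136, 0.439, 2.999]
contact_force: [-0.6, 0.1, -2.3]
opening: 0.0437
grip_force: 50.0
```

```bash
python3 -c "
from h import *
go([.5626,-.028,.021]);print(robot.observe()['qpos'],robot.observe()['tool_rot'])
cam('wrist');save('wrist','w3.png')"
```

```text
t 16.57 pos [ 0.549  -0.0278  0.0837] F [-0.6  0.1 -2.3] axes [[-0.896, 0.14, 0.421], [0.129, 0.99, -0.055], [-0.425, 0.005, -0.905]] move [0.241 0.024 1.041]
[-0.20988793  0.38773879  2.03497959  0.12013821  0.28321019 -1.74669102] [3.13644775 0.4387684  2.9985057 ]
```

View pics/w3.png

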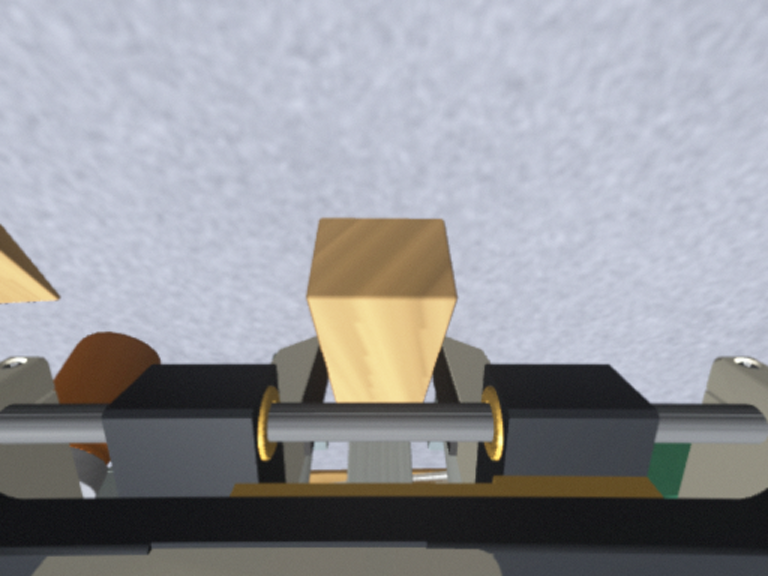

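Call:
step_arm --motion '[[[0.25, 0.02, 0.4], 0], [[0.4, 0.02, 0.75], 0], [[0.4, 0.02, 0.95], 0], [[0.4, 0.02, 0.95], 0], [[0.4, 0.02, 0.95], 0]]'

```text
time: 17.25
tool_pos: [0.5646, -0.0264, 0.0477]
tool_rot: [3.132, 0.393, 3.003]
contact_force: [0.2, -0.7, -1.5]
opening: 0.0436
grip_force: 50.0
```

```bash
python3 -c "
from h import *
go([.5626,-.028,.021]);print(robot.observe()['qpos'],robot.observe()['tool_rot'])"
```

```text
t 17.25 pos [ 0.5646 -0.0264  0.0477] F [ 0.2 -0.7 -1.5] axes [[-0.915, 0.134, 0.381], [0.128, 0.991, -0.043], [-0.383, 0.009, -0.924]] move [ 0.198 -0.034  0.399]
[-0.20176365  0.48358035  1.98516155  0.12075991  0.28310098 -1.74522539] [3.13211614 0.39296474 3.0030529 ]
```

```bash
cat > kin.py <<'E'
import numpy as np
from scipy.optimize import least_squares
D=[(.3425,1.5248,1.2754,.1905,.4889,.2222),(.4793,.9297,1.7346,.6189,.0313,.3653),(1.0195,.0380,2.0386,.8021,-.0421,.3122),(.7618,.8035,1.4309,.778,-.0589,.2261),(.7754,.0366,1.7992,.8251,-.0903,.5345),(.4836,1.985,.2831,.5646,-.0264,.0477)]
def fk(p,a,b,c):
    a2,a3,L,z0,r0=p; t=a+b; u=t+c
    return r0+a2*np.sin(a)+a3*np.sin(t)+L*np.sin(u), z0+a2*np.cos(a)+a3*np.cos(t)+L*np.cos(u)
def res(p):
    o=[]
    for a,b,c,x,y,z in D:
        r,h=fk(p[:5],a,b,c); o+=[r-np.sqrt(x*x+y*y-p[5]**2),h-z]
    return o
s=least_squares(res,[.42,.4,.2,.15,0,.077]);P=s.x
if __name__=='__main__':
    print(P,np.abs(s.fun).max())
    for x in (.56,.58,.6,.62,.64,.66):
        for z in (.02,.035):
            r=np.sqrt(x*x-P[5]**2+.001)
            best=0
            for l in np.arange(0,.8,.01):
                wr=r-P[2]*np.sin(l)-P[4]; wz=z+P[2]*np.cos(l)-P[3]
                d=np.hypot(wr,wz); cb=(d*d-P[0]**2-P[1]**2)/(2*P[0]*P[1])
                if abs(cb)<1:
                    b=np.arccos(cb);a=np.arctan2(wr,wz)-np.arctan2(P[1]*np.sin(b),P[0]+P[1]*np.cos(b))
                    c=np.pi-l-a-b
                    if c>.29 and a<2: best=l
            print(x,z,best)
E
python3 kin.py
```

```text
[ 5.67277362e-01  3.91492513e-01  3.31838617e-01  1.44290008e-01
 -4.03774100e-02 -1.49879556e-06] 0.02832915377527745
0.56 0.02 0.34
0.56 0.035 0.36
0.58 0.02 0.35000000000000003
0.58 0.035 0.37
0.6 0.02 0.37
0.6 0.035 0.39
0.62 0.02 0.38
0.62 0.035 0.4
0.64 0.02 0.4
0.64 0.035 0.42
0.66 0.02 0.42
0.66 0.035 0.44kin.py:10: RuntimeWarning: invalid value encountered in sqrt
  r,h=fk(p[:5],a,b,c); o+=[r-np.sqrt(x*x+y*y-p[5]**2),h-z]
```

Call:
step_arm --motion '[[[0.15, 0, 0.2], 0], [[0.15, 0, 0.3], 0], [[0.15, 0, 0.3], 0]]'

```text
time: 17.62
tool_pos: [0.5679, -0.027, 0.0358]
tool_rot: [3.131, 0.378, 3.003]
contact_force: [0.9, 0.2, -1.4]
opening: 0.0434
grip_force: 50.0
```

```bash
python3 -c "
from h import *
go([.5626,-.028,.021]);print(robot.observe()['qpos'],robot.observe()['tool_rot'])"
```

```text
t 17.62 pos [ 0.5679 -0.027   0.0358] F [ 0.9  0.2 -1.4] axes [[-0.921, 0.134, 0.367], [0.129, 0.991, -0.04], [-0.369, 0.01, -0.929]] move [ 0.17  -0.031  0.198]
[-0.20185508  0.51248655  1.97163744  0.12272638  0.28295723 -1.74739597] [3.13066604 0.37785363 3.00286955]
```

Call:
step_arm --motion '[[[0.1, 0, 0.13], 0], [[0.1, 0, 0.13], 0]]'

```text
time: 17.88
tool_pos: [0.5672, -0.0268, 0.0306]
tool_rot: [3.13, 0.369, 3.003]
contact_force: [0.1, -0.1, -1.5]
opening: 0.0439
grip_force: 50.0
```

Call:
step_arm --motion '[[[0, 0, 0], 0], [[0, 0, 0], 0], [[0.05, 0, 0.13], 0], [[0.05, 0, 0.13], 0], [[0.05, 0, 0.13], 0]]' --hand 100

```text
time: 18.5
tool_pos: [0.5692, -0.0269, 0.0257]
tool_rot: [3.129, 0.364, 3.003]
contact_force: [-0.8, 0.2, -0.1]
opening: 0.0561
grip_force: 0.0
```

Call:
step_arm --motion '[[[0, 0, 0], 0], [[0, 0, 0], 0], [[0, 0, 0], 0]]' --hand 255

```text
time: 18.88
tool_pos: [0.571, -0.0274, 0.0276]
tool_rot: [3.129, 0.369, 3.002]
contact_force: [-2.9, -5.2, 17.7]
opening: 0.0308
grip_force: 19.3
```

```bash
python3 -c "
from h import *
go([.61,-.0345,.022]);print(robot.observe()['qpos'],robot.observe()['tool_rot'])
cam('wrist');save('wrist','w4.png')
f=lambda u,v,z:at('wrist',(u+.5)/1.5-.5,(v+.5)/1.5-.5,z)
im=cv2.cvtColor(np.load('wrist.npz')['px'],cv2.COLOR_RGB2HSV)
m=((im[...,0]>8)&(im[...,0]<25)&(im[...,1]>70)).astype(np.uint8)
n,l,st,c=cv2.connectedComponentsWithStats(m)
print([(s.tolist()) for s in st[1:] if s[4]>300])"
```

```text
t 18.88 pos [ 0.571  -0.0274  0.0276] F [-2.9 -5.2 17.7] axes [[-0.924, 0.134, 0.359], [0.129, 0.991, -0.038], [-0.361, 0.011, -0.933]] move [-0.583 -0.03   0.325]
[-0.20183451  0.53326784  1.96084649  0.12493272  0.28203084 -1.74926716] [3.12944852 0.36890054 3.00236556]
[[217, 128, 102, 141, 10630], [193, 257, 13, 51, 358], [302, 257, 12, 51, 322], [130, 316, 287, 16, 3290]]
```

View pics/w4.png

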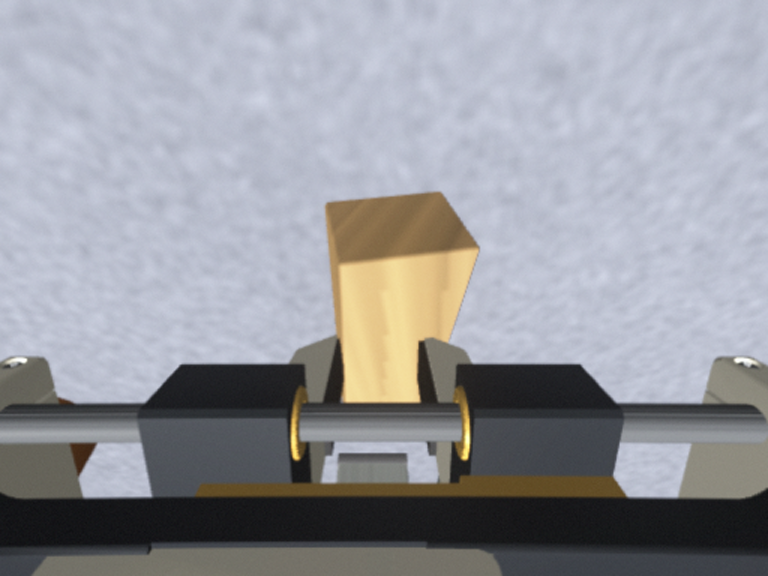

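Call:
step_arm --motion '[[[0, 0, -0.05], 0], [[0, 0, -0.1], 0], [[0.3, 0, -0.4], 0], [[0.6, 0, -0.8], 0], [[0.6, 0, -0.8], 0]]' --hand 0

```text
time: 19.55
tool_pos: [0.5176, -0.0201, 0.0582]
tool_rot: [3.129, 0.364, 3.003]
contact_force: [0.3, -0.2, -0.3]
opening: 0.0718
grip_force: 0.0
```

```bash
python3 -c "
from h import *
np.set_printoptions(precision=4,suppress=True)
f=lambda u,v,z:at('wrist',(u+.5)/1.5-.5,(v+.5)/1.5-.5,z)
for a in [(341,264,.04),(477,249,.04),(326,203,0),(440,192,0)]: print(a,f(*a))
cam('wrist');save('wrist','w5.png')
s=robot.observe();print(s['qpos'],s['tool_rot'],s['tool_pos'])"
```

```text
(341, 264, 0.04) [ 0.5126 -0.0319  0.04  ]
(477, 249, 0.04) [0.5129 0.0106 0.04  ]
(326, 203, 0) [ 0.5115 -0.04    0.    ]
(440, 192, 0) [ 0.513  0.004 -0.   ]
[-0.2109  0.409   2.0724  0.1294  0.2994 -1.7623] [3.1294 0.3648 3.0032] [ 0.5189 -0.0204  0.0581]
```

View pics/w5.png

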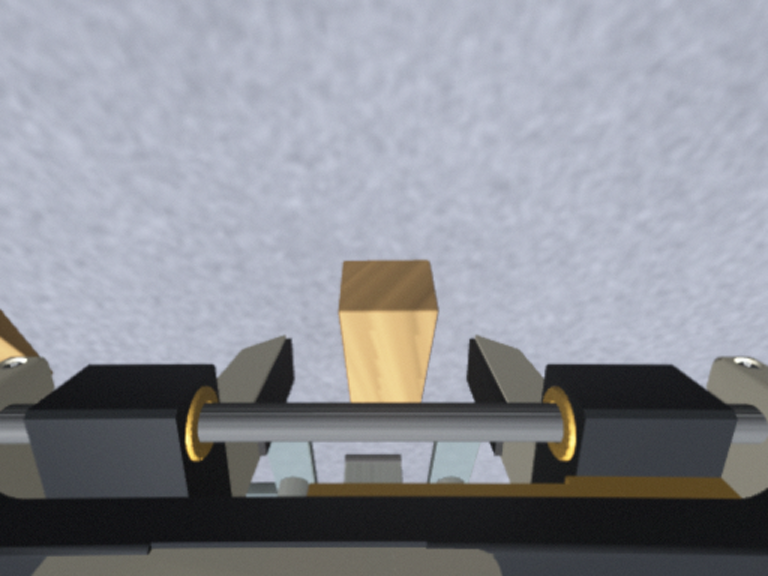

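```bash
python3 -c "
from h import *
np.set_printoptions(precision=4,suppress=True)
f=lambda u,v,z:at('wrist',(u+.5)/1.5-.5,(v+.5)/1.5-.5,z)
b=[f(344,262,0),f(430,262,0),f(339,312,.04),f(437,312,.04)];print(b,np.mean(b,0))
e=np.array(b);print('yaw',[np.arctan2(-(e[i+1]-e[i])[0],(e[i+1]-e[i])[1]) for i in(0,2)])
for u in (345,373.5,402):print('foot',f(u,480,.022),f(u,457,.022))
for P in((.674,-.0453,.014),(.674-.008,-.0453+.001,.022)): print(np.array(proj('wrist',P))*1.5)
go([.53,-.02,.02])
"
```

```text
[array([ 0.5084, -0.0368,  0.    ]), array([0.5147, 0.0074, 0.    ]), array([ 0.5069, -0.0366,  0.04  ]), array([0.5131, 0.0065, 0.04  ])] [ 0.5108 -0.0149  0.02  ]
yaw [np.float64(-0.14122908385656402), np.float64(-0.14338192585159404)]
foot [ 0.6902 -0.0689  0.022 ] [ 0.6584 -0.063   0.022 ]
foot [ 0.6936 -0.0479  0.022 ] [ 0.6615 -0.0433  0.022 ]
foot [ 0.6969 -0.0268  0.022 ] [ 0.6645 -0.0235  0.022 ]
[373.0039 455.6008]
[372.7802 460.229 ]
t 19.6 pos [ 0.5189 -0.0204  0.0581] F [ 0.8 -0.2 -0.1] axes [[-0.925, 0.134, 0.355], [0.129, 0.991, -0.037], [-0.357, 0.011, -0.934]] move [0.057 0.025 0.659]
```

```bash
python3 -c "
from h import *
go([.522,-.0228,.022])
"
```

```text
t 19.6 pos [ 0.5189 -0.0204  0.0581] F [ 0.8 -0.2 -0.1] axes [[-0.925, 0.134, 0.355], [0.129, 0.991, -0.037], [-0.357, 0.011, -0.934]] move [ 0.162 -0.039  0.582]
```

Call:
step_arm --motion '[[[0.2, -0.02, 0.3], 0], [[0.25, -0.02, 0.6], 0], [[0.25, -0.02, 0.6], 0], [[0.25, -0.02, 0.6], 0]]'

```text
time: 20.1
tool_pos: [0.5248, -0.0223, 0.0334]
tool_rot: [3.126, 0.338, 3.003]
contact_force: [-0.8, -0.0, -0.3]
opening: 0.0915
grip_force: 0.0
```

```bash
python3 -c "
from h import *
go([.522,-.0228,.02]);print(robot.observe()['tool_rot'])
"
```

```text
t 20.1 pos [ 0.5248 -0.0223  0.0334] F [-0.8 -0.  -0.3] axes [[-0.934, 0.133, 0.331], [0.13, 0.991, -0.03], [-0.332, 0.015, -0.943]] move [ 0.117 -0.018  0.196]
[3.12613443 0.33823666 3.00344552]
```

Call:
step_arm --motion '[[[0.2, -0.02, 0.3], 0], [[0.2, -0.02, 0.3], 0], [[0.2, -0.02, 0.3], 0]]'

```text
time: 20.48
tool_pos: [0.5244, -0.0233, 0.0231]
tool_rot: [3.124, 0.322, 3.004]
contact_force: [0.2, -0.7, -0.7]
opening: 0.0919
grip_force: 0.0
```

Call:
step_arm --motion '[[[0, 0, 0], 0], [[0, 0, 0], 0], [[0, 0, 0], 0], [[0, 0, 0], 0], [[0, 0, 0], 0], [[0, 0, 0], 0]]' --hand 255

```text
time: 21.22
tool_pos: [0.5245, -0.0233, 0.0232]
tool_rot: [3.124, 0.322, 3.004]
contact_force: [-0.9, -0.5, 0.8]
opening: 0.0444
grip_force: 49.6
```

```bash
python3 -c "
from h import *
go([.522,-.0228,.02]);go([.597,-.0338,.0235]);print(robot.observe()['tool_rot'])
"
```

```text
t 21.23 pos [ 0.5245 -0.0233  0.0232] F [-0.9 -0.5  0.8] axes [[-0.94, 0.132, 0.316], [0.13, 0.991, -0.026], [-0.316, 0.017, -0.949]] move [0.057 0.002 0.038]
t 21.23 pos [ 0.5245 -0.0233  0.0232] F [-0.9 -0.5  0.8] axes [[-0.94, 0.132, 0.316], [0.13, 0.991, -0.026], [-0.316, 0.017, -0.949]] move [-1.16  -0.014  0.382]
[3.123947   0.32179498 3.00380088]
```

Call:
step_arm --motion '[[[-0.2, 0, 0.066], 0], [[-0.45, -0.005, 0.148], 0], [[-0.65, -0.008, 0.214], 0], [[-0.8, -0.01, 0.263], 0], [[-0.95, -0.012, 0.313], 0], [[-1.05, -0.013, 0.346], 0], [[-1.16, -0.014, 0.382], 0], [[-1.16, -0.014, 0.382], 0]]'

```text
time: 22.22
tool_pos: [0.5944, -0.0328, 0.0232]
tool_rot: [3.123, 0.316, 3.004]
contact_force: [-12.5, 2.4, 13.4]
opening: 0.0446
grip_force: 49.6
```

```bash
python3 -c "
from h import *
go([.597,-.0338,.0235]);print(robot.observe()['tool_rot'],robot.observe()['qpos'])
"
```

```text
t 22.23 pos [ 0.5944 -0.0328  0.0232] F [-12.5   2.4  13.4] axes [[-0.942, 0.131, 0.31], [0.13, 0.991, -0.024], [-0.311, 0.017, -0.95]] move [-0.045 -0.01   0.009]
[3.1232954  0.31603429 3.00448839] [-0.20545613  0.5774474   1.85225222  0.10164828  0.39958899 -1.72949823]
```

Call:
step_arm --motion '[[[0, 0, 0], 0], [[0, 0, 0], 0], [[0, 0, 0], 0], [[0, 0, 0], 0], [[0.5, 0, -0.1], 0], [[1.0, 0, -0.6], 0], [[1.0, 0, -1.5], 0], [[1.0, 0, -2.4], 0], [[1.0, 0, -3.3], 0], [[1.0, 0, -4.2], 0]]' --hand 90

```text
time: 23.48
tool_pos: [0.4603, -0.0194, 0.2454]
tool_rot: [3.124, 0.322, 3.004]
contact_force: [0.4, 0.5, 0.7]
opening: 0.0593
grip_force: 0.0
```

Call:
step_arm --motion '[[[-1, 0, -1.4], 0], [[-2, -0.3, -2.2], 0], [[-3, -0.6, -3.0], 0], [[-4, -0.6, -3.5], 0], [[-6, -0.6, -4], 0], [[-8, -0.6, -4.5], 0], [[-12, -0.6, -6], 0]]' --hand 255

```text
time: 24.35
tool_pos: [0.689, -0.0883, 0.5538]
tool_rot: [3.123, 0.324, 3.004]
contact_force: [0.7, -0.3, 0.6]
opening: 0.0005
grip_force: 0.0
```

Call:
step_arm --motion '[[[-12, 0, -5], 0], [[-12, 0, -5], 0]]'

```text
time: 24.6
tool_pos: [0.7207, -0.0937, 0.5665]
tool_rot: [3.122, 0.363, 3.003]
contact_force: [-0.1, 0.1, 0.3]
opening: 0.0005
grip_force: 0.0
```

Call:
step_arm --motion '[[[-12, 0, -4], 0], [[-12, 0, -4], 0]]'

```text
time: 24.85
tool_pos: [0.7389, -0.0967, 0.5685]
tool_rot: [3.121, 0.412, 3.002]
contact_force: [-1.1, -0.6, -0.3]
opening: 0.0003
grip_force: 0.0
```

Call:
step_arm --motion '[[[-12, 0, -4], 0], [[-12, 0, -4], 0]]'

```text
time: 25.1
tool_pos: [0.7548, -0.0996, 0.5732]
tool_rot: [3.121, 0.46, 3.001]
contact_force: [0.1, -0.5, 0.2]
opening: 0.0004
grip_force: 0.0
```

Call:
step_arm --motion '[[[-12, 0, -4], 0], [[-12, 0, -4], 0]]'

```text
time: 25.35
tool_pos: [0.7677, -0.1023, 0.582]
tool_rot: [3.12, 0.51, 3.0]
contact_force: [-0.2, 0.1, 0.2]
opening: 0.0004
grip_force: 0.0
```

```bash
python3 -c "
from h import *
go([.67,-.125,.27]);print(robot.observe()['tool_rot'],robot.observe()['qpos'])
"
```

```text
t 25.35 pos [ 0.7677 -0.1023  0.582 ] F [-0.2  0.1  0.2] axes [[-0.864, 0.131, 0.486], [0.123, 0.991, -0.048], [-0.488, 0.019, -0.872]] move [ 3.899 -0.687  3.762]
[3.1198303  0.51014969 2.99965866] [-0.26547518  0.69477622  0.03752916  0.08660725  1.90358233 -1.65054881]
```

Call:
step_arm --motion '[[[3.74, -0.68, 3.47], 0], [[3.74, -0.68, 3.47], 0], [[3.74, -0.68, 3.47], 0], [[3.74, -0.68, 3.47], 0], [[3.74, -0.68, 3.47], 0], [[3.74, -0.68, 3.47], 0], [[3.74, -0.68, 3.47], 0], [[3.74, -0.68, 3.47], 0]]'

```text
time: 26.35
tool_pos: [0.6718, -0.1256, 0.2932]
tool_rot: [3.121, 0.515, 3.0]
contact_force: [-0.1, -0.5, 0.1]
opening: 0.0003
grip_force: 0.0
```

```bash
python3 -c "
from h import *
go([.67,-.125,.28]);print(robot.observe()['tool_rot'])
cam('wrist')
u,v=proj('wrist',(.740,-.143,.176));print(u,v,proj('wrist',(.74,-.143,.186)))
x0,y0=int(max(0,min(u-60,392))),int(max(0,min(v-50,294)))
print(x0,y0);save('wrist','w6.png',(x0,y0,x0+120,y0+90),6)
"
```

```text
t 26.35 pos [ 0.6718 -0.1256  0.2932] F [-0.1 -0.5  0.1] axes [[-0.862, 0.131, 0.49], [0.123, 0.991, -0.049], [-0.492, 0.018, -0.87]] move [0.135 0.002 0.177]
[3.12097036 0.51472095 2.99998865]
243.4102926968176 181.35184500272376 (np.float64(243.35917306986417), np.float64(188.04856826403227))
183 131
```

View pics/w6.png

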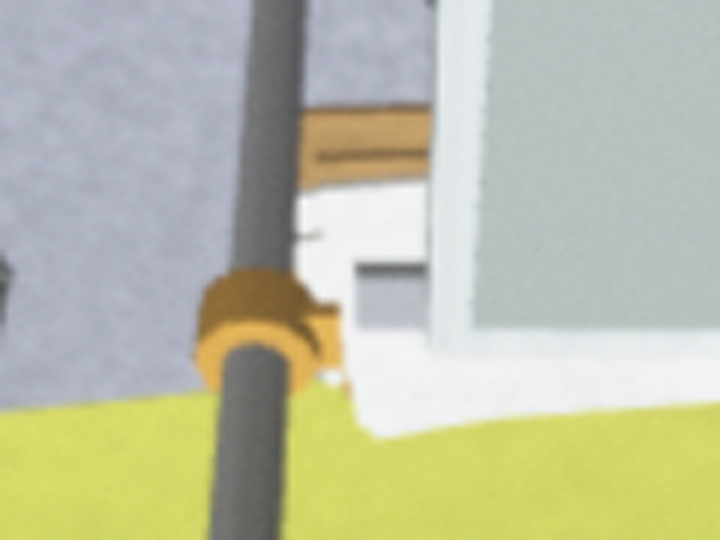

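```bash
python3 -c "
from h import *
np.set_printoptions(precision=1,suppress=True,linewidth=200)
px=np.load('wrist.npz')['px'].astype(float)
print('ptr',px[168:192,245:252].mean((1)));print('idx',px[176:200,236:239].mean((1)))
c,s=np.cos(-.147),np.sin(-.147)
W=lambda x,y,z:(.679+c*x-s*y,-.046+s*x+c*y,z)
for z in(.173,.178,.183,.188,.193): print(z,'ptr front-top',proj('wrist',W(68,-80,z*1000)) if 0 else np.array(proj('wrist',W(.068,-.080,z))),'back',np.array(proj('wrist',W(.082,-.08,z))),'idx',np.array(proj('wrist',W(.068,-.093,z))),np.array(proj('wrist',W(.082,-.093,z))),'corner',np.array(proj('wrist',W(.085,-.075,z+.004))))
"
```

```text
ptr [[239.4 240.4 241. ]
 [239.9 240.9 241.3]
 [240.9 242.  242.6]
 [241.7 242.9 242.9]
 [240.7 241.7 242. ]
 [235.  236.3 236.7]
 [198.1 200.3 200.6]
 [119.9 120.7 120.6]
 [121.3 123.  124.3]
 [156.4 159.6 164.9]
 [183.3 186.9 194.7]
 [186.9 189.9 198.7]
 [187.4 190.4 199.7]
 [187.3 190.6 198.6]
 [185.6 189.9 197.9]
 [187.3 191.6 199. ]
 [189.7 193.7 201.4]
 [203.1 206.7 213. ]
 [230.1 231.3 232.9]
 [240.6 241.9 242.3]
 [241.7 242.7 243. ]
 [242.  243.  243.1]
 [241.9 242.6 243. ]
 [241.3 242.4 242.7]]
idx [[240.7 242.  242. ]
 [240.7 241.7 242. ]
 [240.7 241.7 242. ]
 [240.  241.  241. ]
 [231.7 231.3 228.3]
 [186.7 173.  148. ]
 [142.  115.3  72. ]
 [171.3 134.   69.7]
 [223.3 179.   91.7]
 [226.7 183.   92.3]
 [226.7 182.   93. ]
 [222.  178.   90. ]
 [212.7 169.   85.3]
 [212.  168.7  85. ]
 [215.  171.3  85.3]
 [222.  180.7  97.7]
 [226.  201.  157. ]
 [223.  221.7 214.7]
 [223.3 224.7 193. ]
 [220.3 222.  138.3]
 [214.  217.  108.3]
 [214.  217.3 106.3]
 [212.7 216.3 105. ]
 [214.3 217.7 105.7]]
0.173 ptr front-top [249.8 175.2] back [249.7 184.1] idx [237.9 175.2] [238.1 184.1] corner [254.2 188.5]
0.178 ptr front-top [249.9 178.4] back [249.8 187.3] idx [237.8 178.4] [238.1 187.3] corner [254.3 191.8]
0.183 ptr front-top [249.9 181.8] back [249.8 190.6] idx [237.7 181.8] [238.  190.7] corner [254.4 195.2]
0.188 ptr front-top [250.  185.2] back [249.9 194.1] idx [237.6 185.2] [237.9 194.1] corner [254.5 198.6]
0.193 ptr front-top [250.  188.7] back [249.9 197.5] idx [237.5 188.7] [237.8 197.6] corner [254.6 202.2]
```

```bash
python3 -c "
from h import *
go([.54,-.03,.30]);go([.55,-.027,.08])
"
```

```text
t 26.4 pos [ 0.6724 -0.1257  0.2943] F [-0.1  0.3  0.8] axes [[-0.861, 0.131, 0.492], [0.122, 0.991, -0.05], [-0.494, 0.017, -0.869]] move [ 2.048  1.294 -1.247]
t 26.4 pos [ 0.6724 -0.1257  0.2943] F [-0.1  0.3  0.8] axes [[-0.861, 0.131, 0.492], [0.122, 0.991, -0.05], [-0.494, 0.017, -0.869]] move [3.722 1.302 2.02 ]
```

Call:
step_arm --motion '[[[0.8, 0.5, -0.5], 0], [[1.6, 1.0, -1.0], 0], [[2.05, 1.29, -1.25], 0], [[2.5, 1.3, -0.5], 0], [[2.9, 1.3, 0.3], 0], [[3.3, 1.3, 1.1], 0], [[3.72, 1.3, 2.02], 0], [[3.72, 1.3, 2.02], 0], [[3.72, 1.3, 2.02], 0]]'

```text
time: 27.52
tool_pos: [0.5553, -0.0297, 0.1019]
tool_rot: [3.112, 0.478, 3.001]
contact_force: [-0.7, 0.1, 0.8]
opening: 0.0001
grip_force: 0.0
```

```bash
python3 -c "
from h import *
go([.553,-.0275,.025]);print(robot.observe()['tool_rot'],robot.observe()['qpos'])
cam('wrist')
c,s=np.cos(-.147),np.sin(-.147)
for t in(-.100,-.094,-.088):
  for y in(-.0225,.0225): print(t,y,np.array(proj('wrist',(.674+c*t-s*y,-.0453+s*t+c*y,.04))))
px=np.load('wrist.npz')['px'];im=cv2.cvtColor(px,cv2.COLOR_RGB2HSV)
m=((im[...,0]>8)&(im[...,0]<25)&(im[...,1]>70)).astype(np.uint8)
n,l,st,cc=cv2.connectedComponentsWithStats(m);print([q.tolist() for q in st[1:] if q[4]>150])
print(px[190:240:2,230:260].mean(1).astype(int).tolist())
"
```

```text
t 27.52 pos [ 0.5553 -0.0297  0.1019] F [-0.7  0.1  0.8] axes [[-0.879, 0.126, 0.46], [0.124, 0.992, -0.035], [-0.46, 0.027, -0.887]] move [ 0.628 -0.003  1.118]
[3.11157909 0.47838783 3.00112723] [-0.23395371  0.35534816  2.03780487  0.26330781  0.28361794 -1.9072263 ]
-0.1 -0.0225 [225.79766972 189.45344915]
-0.1 0.0225 [279.53094104 189.23953285]
-0.094 -0.0225 [226.13236836 194.41853303]
-0.094 0.0225 [278.91978011 194.17715443]
-0.088 -0.0225 [226.45515833 199.21127496]
-0.088 0.0225 [278.32998553 198.94440831]
[[0, 129, 39, 52, 1061], [228, 163, 51, 72, 2979], [32, 201, 74, 69, 3898], [244, 257, 6, 51, 210], [75, 317, 288, 16, 3280]]
[[141, 114, 78], [152, 123, 84], [220, 187, 131], [234, 204, 145], [234, 205, 145], [234, 205, 145], [235, 206, 146], [235, 207, 146], [235, 207, 146], [235, 207, 147], [234, 206, 147], [233, 206, 148], [232, 205, 148], [232, 206, 149], [232, 206, 151], [231, 207, 152], [229, 204, 152], [205, 183, 143], [140, 129, 111], [112, 108, 102], [100, 97, 90], [98, 95, 86], [96, 93, 84], [93, 91, 83], [93, 91, 84]]
```

Call:
step_arm --motion '[[[0.3, 0, 0.4], 0], [[0.6, 0, 0.8], 0], [[0.8, 0, 1.15], 0], [[0.8, 0, 1.15], 0], [[0.8, 0, 1.15], 0]]'

```text
time: 28.2
tool_pos: [0.558, -0.0336, 0.0539]
tool_rot: [3.09, 0.408, 3.004]
contact_force: [-0.4, 0.1, 0.5]
opening: 0.0008
grip_force: 0.0
```

```bash
python3 -c "
from h import *
go([.553,-.0275,.025]);go([.605,-.035,.025]);print(robot.observe()['tool_rot'],robot.observe()['qpos'])
"
```

```text
t 28.2 pos [ 0.558  -0.0336  0.0539] F [-0.4  0.1  0.5] axes [[-0.909, 0.117, 0.4], [0.126, 0.992, -0.004], [-0.397, 0.047, -0.917]] move [0.279 0.069 0.408]
t 28.2 pos [ 0.558  -0.0336  0.0539] F [-0.4  0.1  0.5] axes [[-0.909, 0.117, 0.4], [0.126, 0.992, -0.004], [-0.397, 0.047, -0.917]] move [-0.524  0.047  0.755]
[3.0903992  0.40829476 3.00357242] [-0.25374824  0.46135788  2.01342791  0.35324686  0.28304315 -2.01774536]
```

Call:
step_arm --motion '[[[0.2, 0.05, 0.25], 0], [[0.35, 0.1, 0.4], 0], [[0.35, 0.1, 0.4], 0]]'

```text
time: 28.58
tool_pos: [0.5556, -0.0279, 0.0378]
tool_rot: [3.082, 0.382, 3.005]
contact_force: [0.2, 0.3, -0.1]
opening: 0.0006
grip_force: 0.0
```

```bash
python3 -c "
from h import *
go([.553,-.0275,.025]);go([.605,-.035,.025]);print(robot.observe()['tool_rot'],robot.observe()['qpos'])
"
```

```text
t 28.57 pos [ 0.5556 -0.0279  0.0378] F [ 0.2  0.3 -0.1] axes [[-0.919, 0.114, 0.376], [0.126, 0.992, 0.008], [-0.372, 0.055, -0.926]] move [ 0.12  -0.011  0.182]
t 28.57 pos [ 0.5556 -0.0279  0.0378] F [ 0.2  0.3 -0.1] axes [[-0.919, 0.114, 0.376], [0.126, 0.992, 0.008], [-0.372, 0.055, -0.926]] move [-0.693 -0.036  0.507]
[3.08204726 0.38159243 3.00536546] [-0.2466645   0.49345536  2.00957745  0.3665621   0.28310785 -2.0269552 ]
```

Call:
step_arm --motion '[[[0.03, 0, 0.19], 0], [[0.03, 0, 0.19], 0], [[-0.12, -0.01, 0.25], 0], [[-0.25, -0.015, 0.3], 0], [[-0.38, -0.02, 0.35], 0], [[-0.5, -0.025, 0.4], 0], [[-0.63, -0.03, 0.445], 0], [[-0.63, -0.03, 0.445], 0]]'

```text
time: 29.58
tool_pos: [0.5981, -0.0334, 0.0256]
tool_rot: [3.081, 0.376, 3.006]
contact_force: [-4.5, 1.5, -3.8]
opening: 0.0007
grip_force: 2.8
```

```bash
cat > look.py <<'E'
from h import *
np.set_printoptions(precision=2,suppress=True,linewidth=160)
go([.605,-.035,.025]);print(robot.observe()['tool_rot'],robot.observe()['qpos'])
cam('wrist')
px=np.load('wrist.npz')['px'];im=cv2.cvtColor(px,cv2.COLOR_RGB2HSV)
m=((im[...,0]>8)&(im[...,0]<25)&(im[...,1]>70)).astype(np.uint8)
n,l,st,cc=cv2.connectedComponentsWithStats(m);print([q.tolist() for q in st[1:] if q[4]>150])
c,s=np.cos(-.147),np.sin(-.147)
g=cv2.cvtColor(px,cv2.COLOR_RGB2GRAY).astype(float)
p=g[140:250,246:258].mean(1);dp=np.diff(p);i=np.argsort(-abs(dp))[:4];print('edges',[(140.5+k,round(dp[k])) for k in sorted(i)])
for t in(-.095,-.08,-.07,-.06,-.05): print(t,np.array(proj('wrist',(.674+c*t,-.0453+s*t,.04))),np.array(proj('wrist',(.674+c*t,-.0453+s*t,.0))))
E
python3 look.py
```

```text
t 29.57 pos [ 0.6  -0.03  0.03] F [-4.5  1.5 -3.8] axes [[-0.922, 0.113, 0.371], [0.126, 0.992, 0.01], [-0.367, 0.056, -0.928]] move [-0.11 -0.01  0.05]
[3.08 0.38 3.01] [-0.24  0.57  1.9   0.31  0.32 -1.96]
[[220, 217, 67, 26, 695], [244, 257, 6, 51, 214], [75, 317, 287, 16, 3275]]
edges [(np.float64(216.5), -45), (np.float64(217.5), -15), (np.float64(224.5), -16), (np.float64(225.5), -26)]
-0.095 [254.19 234.98] [250.64 189.16]
-0.08 [253.26 252.13] [250.02 205.81]
-0.07 [252.7  262.54] [249.64 216.06]
-0.06 [252.17 272.21] [249.28 225.69]
-0.05 [251.68 281.24] [248.95 234.76]
```

Call:
step_arm --motion '[[[-0.06, 0, 0.025], 0], [[-0.12, -0.003, 0.05], 0], [[-0.19, -0.005, 0.075], 0], [[-0.19, -0.005, 0.075], 0]]'

```text
time: 30.12
tool_pos: [0.6098, -0.035, 0.0255]
tool_rot: [3.081, 0.375, 3.006]
contact_force: [-6.5, 1.5, -2.5]
opening: 0.0004
grip_force: 3.4
```

```bash
python3 look.py
```

```text
t 30.12 pos [ 0.61 -0.04  0.03] F [-6.5  1.5 -2.5] axes [[-0.922, 0.113, 0.37], [0.126, 0.992, 0.011], [-0.366, 0.056, -0.929]] move [ 0.08 -0.01 -0.02]
[3.08 0.38 3.01] [-0.23  0.58  1.86  0.29  0.34 -1.94]
[[220, 217, 66, 26, 689], [244, 257, 6, 51, 211], [75, 317, 287, 16, 3263]]
edges [(np.float64(215.5), -16), (np.float64(216.5), -45), (np.float64(224.5), -16), (np.float64(225.5), -26)]
-0.095 [254.82 220.08] [251.   174.93]
-0.08 [253.8  238.94] [250.34 192.97]
-0.07 [253.19 250.32] [249.94 204.03]
-0.06 [252.63 260.88] [249.56 214.4 ]
-0.05 [252.1  270.69] [249.2  224.14]
```

Call:
step_arm --motion '[[[0.4, 0, -0.15], 0], [[0.78, 0.03, -0.31], 0], [[0.7, 0, -1.2], 0], [[0.5, -0.04, -2.35], 0], [[0.0, -0.15, -3.2], 0], [[-0.4, -0.25, -4.0], 0], [[-0.85, -0.35, -4.7], 0], [[-1.5, -0.6, -4.5], 0], [[-2.1, -0.9, -4.2], 0], [[-2.8, -1.12, -3.9], 0]]'

```text
time: 31.42
tool_pos: [0.6724, -0.127, 0.3038]
tool_rot: [3.083, 0.384, 3.005]
contact_force: [-0.2, 0.4, -0.0]
opening: 0.0005
grip_force: 0.0
```

Call:
step_arm --motion '[[[-0.4, 0, 0.1], 0], [[-0.4, 0, 0.1], 0], [[-0.4, 0, 0.1], 0]]'

```text
time: 31.8
tool_pos: [0.6948, -0.1287, 0.3066]
tool_rot: [3.082, 0.382, 3.005]
contact_force: [-0.1, 0.1, -0.6]
opening: 0.0005
grip_force: 0.0
```

```bash
cat > ptr.py <<'E'
from h import *
np.set_printoptions(precision=1,suppress=True,linewidth=200)
go([.67,-.125,.29])
cam('wrist');px=np.load('wrist.npz')['px'].astype(float)
c,s=np.cos(-.147),np.sin(-.147)
W=lambda x,y,z:(.679+c*x-s*y,-.046+s*x+c*y,z)
for z in(.173,.178,.183,.188,.193): print(z,*[np.array(proj('wrist',W(x,y,z))) for x,y in((.068,-.08),(.082,-.08),(.068,-.093),(.082,-.093))])
u,v=[int(round(q)) for q in proj('wrist',W(.068,-.08,.183))];u2=int(round(proj('wrist',W(.068,-.0925,.183))[0]))
r=slice(v-14,v+20)
print(v-14,u,u2)
np.set_printoptions(precision=0)
print(np.c_[np.arange(v-14,v+20),px[r,u-2:u+3].mean(1),px[r,u2-1:u2+2].mean(1)])
print('row',px[v-2,u2-8:u+10,2]);print('row',px[v+2,u2-8:u+10,2]);print('row',px[v+6,u2-8:u+10,2])
E
python3 ptr.py
```

```text
t 31.8 pos [ 0.7 -0.1  0.3] F [-0.1  0.1 -0.6] axes [[-0.919, 0.114, 0.377], [0.126, 0.992, 0.008], [-0.373, 0.055, -0.926]] move [ 0.5 -0.   0.1]
0.173 [244.5 166.9] [244.3 177.2] [232.4 167. ] [232.6 177.3]
0.178 [244.6 169.6] [244.4 179.9] [232.4 169.7] [232.6 180. ]
0.183 [244.8 172.4] [244.6 182.8] [232.4 172.5] [232.6 182.9]
0.188 [244.9 175.2] [244.7 185.7] [232.4 175.3] [232.6 185.8]
0.193 [245.1 178.2] [244.9 188.6] [232.4 178.2] [232.6 188.7]
158 245 233
[[158. 142. 131. 121. 153. 150. 154.]
 [159. 149. 123.  86. 144. 119.  90.]
 [160. 189. 155. 104. 185. 150. 100.]
 [161. 195. 159. 107. 197. 161. 106.]
 [162. 199. 163. 109. 195. 160. 107.]
 [163. 196. 161. 107. 187. 153. 101.]
 [164. 184. 150. 100. 181. 147.  98.]
 [165. 154. 125.  85. 171. 138.  94.]
 [166. 152. 121.  82. 143. 116.  78.]
 [167. 190. 155. 104. 165. 133.  89.]
 [168. 186. 158. 116. 193. 158. 106.]
 [169. 173. 162. 145. 185. 155. 111.]
 [170. 164. 163. 158. 166. 149. 124.]
 [171. 113. 113. 113. 152. 140. 122.]
 [172. 125. 127. 130. 149. 128.  99.]
 [173. 166. 171. 176. 181. 151. 104.]
 [174. 183. 187. 196. 2
[... 429 characters left out ...]
0.]
 [186. 242. 243. 243. 241. 241. 242.]
 [187. 242. 242. 243. 239. 240. 241.]
 [188. 242. 243. 243. 240. 241. 241.]
 [189. 242. 243. 243. 241. 242. 242.]
 [190. 241. 242. 242. 241. 243. 243.]
 [191. 241. 242. 242. 242. 243. 243.]]
row [ 51.  50.  53.  60.  83. 110. 118. 120. 120. 131. 156. 149. 128. 127. 126. 127. 129. 127. 136. 149. 158. 174. 174. 167. 178. 232. 232. 231. 231. 233.]
row [ 65.  57.  55.  64.  80.  89.  90.  90. 100. 171. 237. 233. 200. 196. 195. 196. 195. 196. 196. 194. 197. 195. 196. 185. 187. 230. 231. 229. 231. 233.]
row [ 89.  91.  90.  84.  71.  65.  87.  91. 102. 172. 236. 232. 205. 199. 199. 200. 200. 199. 199. 198. 199. 198. 197. 192. 199. 230. 230. 230. 232. 234.]
```

Call:
step_arm --motion '[[[1.1, 0.23, -0.36], 0], [[2.0, 0.6, -0.7], 0], [[2.4, 0.78, -0.5], 0], [[2.9, 0.9, 0.1], 0], [[3.3, 1.0, 0.8], 0], [[3.72, 1.09, 1.49], 0], [[3.85, 1.1, 2.2], 0], [[3.95, 1.13, 2.84], 0], [[3.95, 1.15, 3.2], 0], [[3.95, 1.15, 3.2], 0]]'

```text
time: 33.1
tool_pos: [0.5569, -0.0287, 0.0437]
tool_rot: [3.082, 0.381, 3.005]
contact_force: [-0.5, 0.7, 0.9]
opening: 0.0003
grip_force: 0.0
```

```bash
python3 -c "
from h import *
go([.56,-.028,.0265]);go([.6145,-.036,.0255]);print(robot.observe()['tool_rot'],robot.observe()['qpos'])
"
```

```text
t 33.1 pos [ 0.5569 -0.0287  0.0437] F [-0.5  0.7  0.9] axes [[-0.92, 0.114, 0.376], [0.126, 0.992, 0.009], [-0.372, 0.055, -0.927]] move [0.06  0.001 0.284]
t 33.1 pos [ 0.5569 -0.0287  0.0437] F [-0.5  0.7  0.9] axes [[-0.92, 0.114, 0.376], [0.126, 0.992, 0.009], [-0.372, 0.055, -0.927]] move [-0.786 -0.029  0.64 ]
[3.08202248 0.38069262 3.00527007] [-0.24767919  0.4834379   2.00099441  0.3447702   0.30155983 -2.00502037]
```

Call:
step_arm --motion '[[[0.05, 0, 0.28], 0], [[-0.2, -0.01, 0.38], 0], [[-0.45, -0.02, 0.49], 0], [[-0.65, -0.025, 0.58], 0], [[-0.72, -0.027, 0.612], 0], [[-0.79, -0.03, 0.64], 0], [[-0.79, -0.03, 0.64], 0]]'

```text
time: 33.98
tool_pos: [0.6129, -0.0354, 0.0247]
tool_rot: [3.081, 0.376, 3.006]
contact_force: [-7.4, 1.5, -0.0]
opening: 0.0001
grip_force: 3.5
```

```bash
python3 look.py
```

```text
t 33.98 pos [ 0.61 -0.04  0.02] F [-7.4  1.5 -0. ] axes [[-0.922, 0.113, 0.371], [0.126, 0.992, 0.01], [-0.367, 0.056, -0.929]] move [ 0.12 -0.01 -0.05]
[3.08 0.38 3.01] [-0.23  0.59  1.86  0.29  0.34 -1.94]
[[220, 217, 67, 25, 658], [244, 257, 6, 51, 212], [75, 317, 287, 16, 3265]]
edges [(np.float64(216.5), -28), (np.float64(217.5), -34), (np.float64(224.5), -16), (np.float64(225.5), -27)]
-0.095 [254.96 216.87] [251.06 171.6 ]
-0.08 [253.92 236.22] [250.39 190.04]
-0.07 [253.29 247.87] [249.98 201.33]
-0.06 [252.72 258.66] [249.6  211.91]
-0.05 [252.18 268.69] [249.24 221.84]
```

Call:
step_arm --motion '[[[-0.022, 0, 0.009], 0], [[-0.022, 0, 0.009], 0]]'

```text
time: 34.28
tool_pos: [0.6138, -0.0354, 0.0246]
tool_rot: [3.081, 0.375, 3.006]
contact_force: [-9.9, 1.7, 2.2]
opening: 0.0005
grip_force: 4.3
```

Call:
step_arm --motion '[[[0.4, 0, -0.15], 0], [[0.78, 0.03, -0.31], 0], [[0.7, 0, -1.2], 0], [[0.5, -0.04, -2.35], 0], [[0.0, -0.15, -3.2], 0], [[-0.4, -0.25, -4.0], 0], [[-0.85, -0.35, -4.7], 0], [[-1.5, -0.6, -4.5], 0], [[-2.1, -0.9, -4.2], 0], [[-2.8, -1.12, -3.9], 0]]'

```text
time: 35.52
tool_pos: [0.6766, -0.1274, 0.3027]
tool_rot: [3.083, 0.384, 3.005]
contact_force: [0.3, 0.1, 0.1]
opening: 0.0005
grip_force: 0.0
```

Call:
step_arm --motion '[[[-0.4, 0, 0.1], 0], [[-0.4, 0, 0.1], 0], [[-0.4, 0, 0.1], 0]]'

```text
time: 35.9
tool_pos: [0.6992, -0.1291, 0.3054]
tool_rot: [3.082, 0.382, 3.005]
contact_force: [-0.5, 1.1, -0.5]
opening: 0.0005
grip_force: 0.0
```

```bash
python3 ptr.py | grep -v row
```

```text
t 35.9 pos [ 0.7 -0.1  0.3] F [-0.5  1.1 -0.5] axes [[-0.919, 0.114, 0.377], [0.126, 0.992, 0.008], [-0.373, 0.055, -0.926]] move [ 0.6 -0.   0.1]
0.173 [244.4 164.2] [244.2 174.6] [232.2 164.2] [232.4 174.7]
0.178 [244.5 166.9] [244.3 177.4] [232.2 166.9] [232.4 177.4]
0.183 [244.7 169.6] [244.5 180.2] [232.2 169.7] [232.4 180.3]
0.188 [244.8 172.5] [244.6 183.1] [232.2 172.5] [232.4 183.2]
0.193 [245.  175.4] [244.8 186.1] [232.2 175.5] [232.3 186.2]
156 245 233
[[156. 151. 146. 148. 159. 158. 166.]
 [157. 142. 118.  88. 139. 119.  95.]
 [158. 185. 151. 101. 173. 141.  95.]
 [159. 194. 158. 106. 197. 160. 107.]
 [160. 197. 161. 108. 194. 159. 106.]
 [161. 198. 162. 109. 189. 154. 104.]
 [162. 190. 155. 104. 182. 147.  99.]
 [163. 168. 136.  92. 173. 140.  94.]
 [164. 143. 115.  79. 148. 119.  81.]
 [165. 181. 148. 100. 153. 123.  83.]
 [166. 186. 155. 110. 191. 157. 105.]
 [167. 164. 147. 121. 188. 157. 108.]
 [168. 130. 126. 121. 164. 140. 103.]
 [169. 106. 107. 107. 143. 121.  89.]
 [170. 133. 135. 140. 174. 148. 107.]
 [171. 178. 181. 190. 214. 181. 122.]
 [172. 184. 188. 197. 227. 194. 129.]
 [173. 187. 190. 198. 229. 197. 131.]
 [174. 184. 188. 196. 228. 196. 129.]
 [175. 185. 188. 197. 229. 198. 131.]
 [176. 185. 189. 197. 228. 196. 129.]
 [177. 187. 191. 199. 229. 196. 130.]
 [178. 187. 191. 199. 229. 196. 131.]
 [179. 189. 193. 201. 229. 197. 131.]
 [180. 196. 200. 207. 230. 201. 138.]
 [181. 222. 225. 227. 233. 219. 189.]
 [182. 239. 240. 241. 239. 239. 239.]
 [183. 241. 242. 242. 239. 241. 241.]
 [184. 241. 243. 243. 241. 241. 242.]
 [185. 241. 243. 243. 240. 241. 242.]
 [186. 242. 243. 243. 239. 240. 241.]
 [187. 241. 242. 243. 240. 242. 242.]
 [188. 241. 242. 242. 241. 242. 242.]
 [189. 240. 242. 242. 242. 243. 243.]]
```

```bash
python3 -c "
from h import *
go([.50,-.335,.26])
"
```

```text
t 35.95 pos [ 0.6991 -0.129   0.3058] F [-0.2  0.3  0.2] axes [[-0.919, 0.114, 0.377], [0.126, 0.992, 0.008], [-0.373, 0.055, -0.926]] move [ 2.901 -3.825 -0.573]
```

Call:
step_arm --motion '[[[0.3, 0, -0.6], 0], [[1.0, -1.0, -0.6], 0], [[1.5, -2, -0.6], 0], [[2.2, -2.8, -0.6], 0], [[2.9, -3.6, -0.57], 0], [[2.9, -3.82, -0.57], 0], [[2.9, -3.82, -0.57], 0]]' --hand 0

```text
time: 36.83
tool_pos: [0.4993, -0.3362, 0.2596]
tool_rot: [3.082, 0.383, 3.002]
contact_force: [-0.2, 0.4, 0.6]
opening: 0.0661
grip_force: 0.0
```

Call:
step_arm --motion '[[[0, 0, 0], 0], [[0, 0, 0], 0]]'

```text
time: 37.08
tool_pos: [0.5017, -0.3339, 0.2603]
tool_rot: [3.083, 0.384, 3.007]
contact_force: [0.8, 0.3, 0.4]
opening: 0.086
grip_force: 0.0
```

```bash
python3 -c "
from h import *
np.set_printoptions(precision=4,suppress=True)
go([.56,-.35,.13]);print(robot.observe()['tool_rot'],robot.observe()['qpos'])
cam('wrist')
px=np.load('wrist.npz')['px'];im=cv2.cvtColor(px,cv2.COLOR_RGB2HSV)
print('pred jar base/top',np.array(proj('wrist',(.5626,-.3499,0))),np.array(proj('wrist',(.5626,-.3499,.095))))
m=(((im[...,0]<14)|(im[...,0]>172))&(im[...,1]>110)&(im[...,2]<190)).astype(np.uint8)
n,l,st,cc=cv2.connectedComponentsWithStats(m);print([q.tolist()+cc[i+1].tolist() for i,q in enumerate(st[1:]) if q[4]>150])
i=1+np.argmax(st[1:,4])
for i in range(1,n):
  if st[i,4]>400:
    x0,y0,w,h,_=st[i]
    print(i,[(r,np.where(l[r]==i)[0].min(),np.where(l[r]==i)[0].max()) for r in range(y0,y0+h,6)])
"
```

```text
t 37.08 pos [ 0.5017 -0.3339  0.2603] F [0.8 0.3 0.4] axes [[-0.919, 0.112, 0.378], [0.124, 0.992, 0.008], [-0.374, 0.055, -0.926]] move [-0.114 -0.276  2.376]
[3.0828 0.3836 3.007 ] [-0.876   0.299   1.5478  0.3436  1.071  -2.4555]
pred jar base/top [237.2435 129.2791] [238.1398 166.6475]
[[214, 114, 41, 41, 1048, 233.7729007633588, 131.44751908396947], [303, 143, 44, 47, 1146, 321.31588132635255, 162.30715532286212]]
1 [(114, np.int64(229), np.int64(238)), (120, np.int64(220), np.int64(248)), (126, np.int64(217), np.int64(250)), (132, np.int64(216), np.int64(252)), (138, np.int64(216), np.int64(252)), (144, np.int64(215), np.int64(253)), (150, np.int64(214), np.int64(254))]
2 [(143, np.int64(318), np.int64(324)), (149, np.int64(307), np.int64(333)), (155, np.int64(304), np.int64(336)), (161, np.int64(303), np.int64(340)), (167, np.int64(305), np.int64(343)), (173, np.int64(307), np.int64(346)), (179, np.int64(309), np.int64(319)), (185, np.int64(311), np.int64(314))]
```

```bash
python3 -c "
from h import *
np.set_printoptions(precision=4,suppress=True)
print(at('wrist',233.5,113.7,0));print(at('wrist',234,150,.055),at('wrist',234,150,.065))
go([.559,-.354,.125]);go([.559,-.354,.053])
"
```

```text
[ 0.5377 -0.3515  0.    ]
[ 0.5632 -0.355   0.055 ] [ 0.557 -0.354  0.065]
t 37.12 pos [ 0.5017 -0.3339  0.2602] F [ 0.2 -0.1 -0.8] axes [[-0.919, 0.112, 0.378], [0.124, 0.992, 0.008], [-0.374, 0.055, -0.926]] move [-0.077 -0.348  2.444]
t 37.12 pos [ 0.5017 -0.3339  0.2602] F [ 0.2 -0.1 -0.8] axes [[-0.919, 0.112, 0.378], [0.124, 0.992, 0.008], [-0.374, 0.055, -0.926]] move [ 0.372 -0.413  3.555]
```

Call:
step_arm --motion '[[[-0.05, -0.2, 0.9], 0], [[-0.1, -0.34, 1.7], 0], [[-0.17, -0.34, 2.45], 0], [[0.0, -0.36, 2.85], 0], [[0.15, -0.38, 3.2], 0], [[0.28, -0.4, 3.55], 0], [[0.28, -0.4, 3.59], 0], [[0.28, -0.4, 3.59], 0], [[0.28, -0.4, 3.59], 0]]'

```text
time: 38.25
tool_pos: [0.5648, -0.3554, 0.0539]
tool_rot: [3.084, 0.385, 3.006]
contact_force: [-0.1, -0.8, 0.4]
opening: 0.0917
grip_force: 0.0
```

```bash
python3 -c "
from h import *
np.set_printoptions(precision=4,suppress=True)
go([.565,-.354,.053]);print(robot.observe()['tool_rot'],robot.observe()['qpos'])
"
```

```text
t 38.25 pos [ 0.5648 -0.3554  0.0539] F [-0.1 -0.8  0.4] axes [[-0.918, 0.113, 0.379], [0.125, 0.992, 0.007], [-0.375, 0.054, -0.925]] move [0.006 0.022 0.015]
[3.0837 0.3845 3.006 ] [-0.8139  0.6371  1.6249  0.4707  0.6655 -2.6024]
```

Call:
step_arm --motion '[[[0, 0, 0], 0], [[0, 0, 0], 0], [[0, 0, 0], 0], [[0, 0, 0], 0], [[0, 0, 0], 0]]' --hand 255 --squeeze 28

```text
time: 38.88
tool_pos: [0.5642, -0.355, 0.0526]
tool_rot: [3.082, 0.383, 3.005]
contact_force: [-0.8, 0.4, 0.7]
opening: 0.055
grip_force: 28.0
```

Call:
step_arm --motion '[[[0, 0, 0], 0], [[-0.03, 0, -0.08], 0], [[-0.06, 0, -0.17], 0], [[-0.06, 0, -0.17], 0]]'

```text
time: 39.38
tool_pos: [0.5638, -0.3559, 0.064]
tool_rot: [3.083, 0.384, 3.005]
contact_force: [-0.2, 0.4, -1.5]
opening: 0.0546
grip_force: 27.9
```

```bash
python3 -c "
from h import *
np.set_printoptions(precision=4,suppress=True)
s=robot.observe();print(s['opening'],s['grip_force'],s['torque']);go([.565,-.354,.16])
"
```

```text
0.05460589922803301 27.941796520826756 [0.0038 0.393  0.045 ]
t 39.38 pos [ 0.5638 -0.3559  0.064 ] F [-0.2  0.4 -1.5] axes [[-0.919, 0.114, 0.378], [0.126, 0.992, 0.007], [-0.374, 0.054, -0.926]] move [-0.613  0.121 -1.473]
```

Call:
step_arm --motion '[[[-0.3, 0.05, -0.8], 0], [[-0.6, 0.1, -1.5], 0], [[-0.9, 0.13, -2.2], 0], [[-1.2, 0.18, -3.0], 0], [[-1.5, 0.22, -3.8], 0], [[-1.85, 0.27, -4.57], 0], [[-1.9, 0.8, -4.5], 0], [[-2.0, 1.5, -4.4], 0], [[-2.2, 2.2, -4.3], 0], [[-2.3, 2.9, -4.2], 0]]'

```text
time: 40.62
tool_pos: [0.6154, -0.201, 0.3577]
tool_rot: [3.082, 0.383, 3.005]
contact_force: [1.0, -0.4, -1.4]
opening: 0.0543
grip_force: 27.9
```

```bash
python3 -c "
from h import *
s=robot.observe();print(s['opening'],s['grip_force'],s['tool_rot']);go([.679,-.046,.30])
"
```

```text
0.05433683393488426 27.94030361012119 [3.08202403 0.38261834 3.00488575]
t 40.62 pos [ 0.6154 -0.201   0.3577] F [ 1.  -0.4 -1.4] axes [[-0.919, 0.114, 0.377], [0.126, 0.992, 0.008], [-0.373, 0.055, -0.926]] move [-0.289  2.631  1.312]
```

Call:
step_arm --motion '[[[-0.4, 0.7, 0.1], 0], [[-0.5, 1.4, 0.3], 0], [[-0.4, 2.0, 0.7], 0], [[-0.3, 2.63, 1.0], 0], [[-0.29, 2.63, 1.31], 0], [[-0.29, 2.63, 1.31], 0]]'

```text
time: 41.38
tool_pos: [0.6782, -0.0476, 0.298]
tool_rot: [3.082, 0.379, 3.005]
contact_force: [0.1, 0.3, -1.6]
opening: 0.0546
grip_force: 27.9
```

```bash
python3 -c "
from h import *
np.set_printoptions(precision=1,suppress=True)
s=robot.observe();print(s['contact_force'],s['grip_force'],s['torque']);
R=Ro.from_euler('xyz',s['tool_rot']).as_matrix()
for n in('side','wrist'):
  cam(n);im=cv2.cvtColor(np.load(n+'.npz')['px'],cv2.COLOR_RGB2HSV)
  m=(((im[...,0]<14)|(im[...,0]>172))&(im[...,1]>110)&(im[...,2]<190)).astype(np.uint8)
  N,l,st,cc=cv2.connectedComponentsWithStats(m);print(n,[q.tolist()+cc[i+1].round().tolist() for i,q in enumerate(st[1:]) if q[4]>60])
  p=s['tool_pos'];print([np.array(proj(n,p+[0,0,-.053+h])) for h in(0,.03,.065,.095)], np.array(proj(n,(.564,-.354,.03))),np.array(proj(n,(.6275,-.2267,.03))))
go([.679,-.046,.247])
"
```

```text
[ 0.1  0.3 -1.6] 27.942191682486737 [-0.   0.4 -0. ]
side [[221, 115, 16, 19, 106, 231.0, 124.0], [262, 145, 13, 15, 144, 268.0, 152.0], [82, 183, 82, 72, 2977, 123.0, 219.0], [295, 242, 18, 44, 220, 303.0, 270.0], [253, 291, 30, 47, 709, 267.0, 314.0]]
[array([227.8, 130.3]), array([227.3, 122.5]), array([226.8, 113.2]), array([226.3, 105. ])] [298.8 136.4] [267.8 151.9]
wrist [[61, 35, 61, 58, 1372, 98.0, 55.0], [384, 132, 128, 87, 1464, 434.0, 156.0], [207, 154, 87, 101, 4599, 248.0, 194.0], [294, 232, 7, 22, 63, 298.0, 243.0]]
[array([249.9, 182.9]), array([251.8, 209.6]), array([254.8, 249.8]), array([258.1, 296. ])] [-45.5  16.5] [95.6 62.7]
t 41.48 pos [ 0.7 -0.   0.3] F [-0.6 -0.9 -1.8] axes [[-0.919, 0.115, 0.378], [0.127, 0.992, 0.007], [-0.374, 0.055, -0.926]] move [ 0.3 -0.   0.8]
```

```bash
python3 -c "
from h import *
np.set_printoptions(precision=1,suppress=True)
s=robot.observe();p=s['tool_pos']
for n,(X,Y,W,H) in(('side',(215,105,30,32)),('wrist',(200,150,100,110))):
  im=cv2.cvtColor(np.load(n+'.npz')['px'],cv2.COLOR_RGB2HSV)
  m=(((im[...,0]<14)|(im[...,0]>172))&(im[...,1]>110)&(im[...,2]<190))
  for tilt in(-.2,-.1,0,.1,.2):
    c=np.zeros(m.shape,np.uint8)
    th=np.linspace(0,2*np.pi,60)
    pts=np.array([[.028*np.cos(t),.028*np.sin(t),h] for h in(-.053,.012) for t in th])
    pts=pts@Ro.from_euler('y',tilt).as_matrix().T+p
    hull=cv2.convexHull(np.array([proj(n,q) for q in pts],np.float32)).round().astype(np.int32)
    cv2.fillConvexPoly(c,hull,1);w=np.zeros_like(c);w[Y:Y+H,X:X+W]=1
    mm=m&(w>0);yy=np.where(c.any(1))[0];my=np.where(mm.any(1))[0];xx=np.where(c.any(0))[0];mx=np.where(mm.any(0))[0]
    print(n,tilt,'missed',(mm&(c==0)).sum(),'in',(mm&(c>0)).sum(),'hull',xx[0],xx[-1],yy[0],yy[-1],'mask',mx[0],mx[-1],my[0],my[-1])
"
```

```text
side -0.2 missed 5 in 117 hull 216 237 106 135 mask 221 236 115 133
side -0.1 missed 1 in 121 hull 217 237 106 135 mask 221 236 115 133
side 0 missed 0 in 122 hull 217 237 106 135 mask 221 236 115 133
side 0.1 missed 0 in 122 hull 217 238 107 136 mask 221 236 115 133
side 0.2 missed 0 in 122 hull 217 240 107 136 mask 221 236 115 133
wrist -0.2 missed 769 in 4154 hull 205 300 164 285 mask 207 299 154 259
wrist -0.1 missed 370 in 4553 hull 206 300 160 283 mask 207 299 154 259
wrist 0 missed 35 in 4888 hull 206 300 155 281 mask 207 299 154 259
wrist 0.1 missed 15 in 4908 hull 207 300 151 278 mask 207 299 154 259
wrist 0.2 missed 9 in 4914 hull 207 300 148 275 mask 207 299 154 259
```

Call:
step_arm --motion '[[[0.1, 0, 0.25], 0], [[0.2, 0, 0.5], 0], [[0.26, 0, 0.68], 0], [[0.29, 0, 0.76], 0], [[0.29, 0, 0.76], 0]]'

```text
time: 42.1
tool_pos: [0.6801, -0.0452, 0.2517]
tool_rot: [3.082, 0.383, 3.005]
contact_force: [-0.6, -0.2, -2.7]
opening: 0.0544
grip_force: 27.9
```

```bash
python3 -c "
from h import *
go([.679,-.046,.242])
"
```

```text
t 42.1 pos [ 0.6801 -0.0452  0.2517] F [-0.6 -0.2 -2.7] axes [[-0.919, 0.114, 0.378], [0.127, 0.992, 0.008], [-0.374, 0.055, -0.926]] move [ 0.075 -0.024  0.143]
```

Call:
step_arm --motion '[[[0.01, 0, 0.023], 0], [[0.02, 0, 0.046], 0], [[0.03, 0, 0.07], 0], [[0.04, 0, 0.1], 0], [[0.04, 0, 0.1], 0]]'

```text
time: 42.72
tool_pos: [0.6799, -0.0445, 0.2448]
tool_rot: [3.082, 0.382, 3.005]
contact_force: [-0.1, -0.4, -2.3]
opening: 0.0543
grip_force: 27.9
```

Call:
step_arm --motion '[[[0.009, 0, 0.023], 0], [[0.009, 0, 0.023], 0]]'

```text
time: 42.98
tool_pos: [0.68, -0.0444, 0.2434]
tool_rot: [3.082, 0.383, 3.005]
contact_force: [1.5, -0.2, -2.1]
opening: 0.0546
grip_force: 27.9
```

Call:
step_arm --motion '[[[0.006, 0, 0.015], 0], [[0.006, 0, 0.015], 0]]'

```text
time: 43.22
tool_pos: [0.6803, -0.0444, 0.2432]
tool_rot: [3.082, 0.384, 3.005]
contact_force: [-0.8, -0.1, 1.0]
opening: 0.0553
grip_force: 28.0
```

Call:
step_arm --motion '[[[0, 0, 0], 0], [[0, 0, 0], 0], [[0, 0, 0], 0], [[0, 0, 0], 0], [[0, 0, 0], 0]]' --hand 40

```text
time: 43.85
tool_pos: [0.6801, -0.0444, 0.2426]
tool_rot: [3.082, 0.383, 3.005]
contact_force: [1.1, 0.0, 0.1]
opening: 0.0772
grip_force: 0.0
```

Call:
step_arm --motion '[[[0, 0, -0.2], 0], [[0, 0, -0.5], 0], [[0, 0, -0.9], 0], [[0.3, 0, -1.5], 0], [[1.0, 0, -2.0], 0], [[1.8, 0, -2.4], 0], [[1.8, 0, -2.4], 0]]'

```text
time: 44.72
tool_pos: [0.5237, -0.0313, 0.3383]
tool_rot: [3.083, 0.386, 3.005]
contact_force: [0.1, -0.4, 0.8]
opening: 0.0774
grip_force: 0.0
```

```bash
python3 -c "
from h import *
np.set_printoptions(precision=4,suppress=True)
go([.679,-.046,.24])
cam('wrist');n='wrist'
im=cv2.cvtColor(np.load(n+'.npz')['px'],cv2.COLOR_RGB2HSV)
m=(((im[...,0]<14)|(im[...,0]>172))&(im[...,1]>110)&(im[...,2]<190)).astype(np.uint8)
N,l,st,cc=cv2.connectedComponentsWithStats(m);print([q.tolist() for q in st[1:] if q[4]>100])
for P in((.680,-.0444),):
    th=np.linspace(0,2*np.pi,60)
    pts=np.array([proj(n,(P[0]+.028*np.cos(t),P[1]+.028*np.sin(t),h)) for h in(.190,.255) for t in th])
    print('hull',pts.min(0),pts.max(0))
c,s=np.cos(-.147),np.sin(-.147)
W=lambda x,y,z:(.679+c*x-s*y,-.046+s*x+c*y,z)
print('stage corners',[np.array(proj(n,W(x,y,.19))).round(1) for x in(-.085,.085) for y in(-.075,.075)])
"; python3 ptr.py | grep -v row
```

```text
t 44.73 pos [ 0.5237 -0.0313  0.3383] F [ 0.1 -0.4  0.8] axes [[-0.918, 0.114, 0.381], [0.126, 0.992, 0.007], [-0.377, 0.054, -0.925]] move [-1.788 -0.037  2.498]
[[114, 131, 40, 40, 832], [360, 194, 124, 53, 1125], [231, 216, 45, 53, 1769], [369, 242, 87, 12, 171]]
hull [229.9811 214.3084] [276.1499 281.7287]
stage corners [array([187.5, 180.5]), array([313. , 179.6]), array([200. , 266.1]), array([295.1, 263.6])]
t 44.77 pos [ 0.5 -0.   0.3] F [-1.  -0.2  0.4] axes [[-0.917, 0.114, 0.381], [0.126, 0.992, 0.007], [-0.377, 0.054, -0.924]] move [-2.1 -1.3  1.6]
0.173 [196.8 249.7] [197.7 255.3] [188.4 250. ] [189.4 255.5]
0.178 [196.5 252.4] [197.3 257.9] [188.  252.6] [189.  258.1]
0.183 [196.2 255. ] [197.  260.5] [187.6 255.2] [188.6 260.8]
0.188 [195.9 257.7] [196.7 263.2] [187.2 257.9] [188.2 263.5]
0.193 [195.5 260.5] [196.4 266. ] [186.8 260.7] [187.8 266.2]
241 196 188
[[241. 213. 216. 222.  37.  38.  39.]
 [242. 211. 214. 221.  35.  36.  37.]
 [243. 208. 213. 221.  34.  35.  35.]
 [244. 204. 210. 219.  36.  38.  37.]
 [245. 200. 205. 215.  34.  36.  37.]
 [246. 198. 203. 213.
[... 381 characters left out ...]
 36.  37.  35.]
 [257. 194. 198. 206.  39.  39.  38.]
 [258. 199. 203. 211.  47.  49.  43.]
 [259. 198. 202. 211.  61.  60.  44.]
 [260. 197. 201. 208.  82.  73.  47.]
 [261. 199. 203. 200. 122. 103.  57.]
 [262. 211. 214. 159. 148. 130.  68.]
 [263. 219. 223. 117. 153. 154.  77.]
 [264. 221. 224. 111. 176. 180.  87.]
 [265. 221. 224. 111. 196. 200.  97.]
 [266. 218. 221. 108. 207. 210. 103.]
 [267. 206. 209. 102. 203. 206. 101.]
 [268. 131. 133.  73. 131. 132.  72.]
 [269.  59.  60.  50.  58.  60.  51.]
 [270.  53.  54.  54.  52.  53.  52.]
 [271.  56.  58.  58.  56.  57.  56.]
 [272.  64.  66.  66.  64.  65.  64.]
 [273.  62.  64.  63.  63.  64.  63.]
 [274.  63.  65.  64.  61.  64.  63.]]
```

```bash
python3 -c "
from cell import robot
print(robot.hand_in())"
```

```text
the job is handed in; nothing more can be done
None
```

The long wedge alone lifts the stage, with its pointer measured about 0.2 mm from the brass index; the rightmost jar then went upright on the middle of the stage, and the job was handed in at about 45 s. I did not re-measure the level after the jar went on, one grip slipped on the wedge early on and was redone, and since the moves have no tilt command, I got the lean by pushing past the arm's reach limit.

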